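# Close a split bearing housing on its dowels and hold it shut on the gauge platform

## Task

First set the lower half of the split bearing housing (the one with two upright dowels) down on the sprung gauge platform, upright, squared up inside the marked outline, and let go of it. Then fit the cap fully home over both dowels and finish while still holding the cap pressed down on the lower half with about 15 newtons, so that the joint can be gap-checked; do not let go. Leave the bucket, trunnion ring, screwdriver and stopper where they are.

Things in the scene. Friction and masses are not known exactly. Their poses are not given: they have to be found in the camera images.
- lower_mid (a point): Sizes in mm. Lower housing half, aluminium block, 0.5 kg, 132 (its x) by 40 (y) by 40 high, flat underside. Half-round bore (radius 14) along y in the top middle; side faces there solid up to 26. Two steel dowels, 10 diameter, stand 18 above the top face (upper 6 tapered to 4 diameter) at x = +50 and -50, y = 0. Point: centre of the block, 20 above the underside; z up.
- cap_mid (a point): Sizes in mm. Cap, aluminium, 0.3 kg, 132 (its x) by 40 (y), middle arch 38 high, end flanges 18 high, underside down. Arch side faces y = +-20 are solid from 14 to 38 above the underside. Through holes 12.5 diameter at x = +-50, y = 0 take the dowels, either way round. Point: centre, 19 above the underside; z up. Fully home it lies 39 above the lower half's point, faces touching.
- pan_mark (a point): Sizes in mm. Centre of the top of the platform's steel pan (190 along x, 110 along y, 6 thick), some 40 above the bench unloaded; z up. A dark outline, 154 by 64, centred here, long side along x, is where the lower half goes, long side along long side. The pan gives springily, straight down only. The platform is fixed to the bench; its grey base is 200 by 120.
- pan (a joint): How far the pan has sunk, in m: 0 unloaded, stop at 0.014; the spring gives about 2.5 N per mm.
- bucket: Bystander: round open dull aluminium bucket, 72 diameter, 90 high; origin at the centre of its underside.
- trunnion: Bystander: grey plastic ring, 90 outside diameter, 18 high, lying flat; origin at the centre of its underside.
- driver: Bystander: chrome torque screwdriver lying on the bench, about 200 long along its x; origin at its underside.
- stopper: Bystander: small rubber stopper, 32 diameter, 26 high; origin at the centre of its underside.
There are look-alikes about, which are no part of the job. Leave any blue or green look-alike of the part that bears cap_mid alone.

How it is judged:
On the way, in this order (a step that is already met when the one before it is completed fails the run):
1. the lower half stands released inside the outline on the pan (horizontal distance between lower_mid and pan_mark below 0.018 m and angle between the x axis of lower_mid and the x axis of pan_mark, either way round below 0.2 rad and z of lower_mid in the frame of pan_mark between 0.017 and 0.0235 m and angle between lower_mid's own z axis and vertical below 0.06 rad and contact force between the fingers and lower below 0.3 N and linear speed of lower below 0.03 m/s), for 0.2 s.
2. the cap is fully home on both dowels (horizontal distance between cap_mid and lower_mid below 0.004 m and angle between the x axis of cap_mid and the x axis of lower_mid, either way round below 0.08 rad and z of cap_mid in the frame of lower_mid between 0.036 and 0.0415 m and angle between cap_mid's own z axis and vertical below 0.08 rad), for 0.2 s.
At the end, for the whole second after the job is handed in: Lower half on the pan within 18 mm and 0.2 rad of the outline; cap home on both dowels (within 4 mm sideways, 0.08 rad, gap under 2.5 mm), at rest; the fingers touch the cap, not the lower half, and keep 8 to 40 N between the halves (all of step 2 and horizontal distance between lower_mid and pan_mark below 0.018 m and angle between the x axis of lower_mid and the x axis of pan_mark, either way round below 0.2 rad and z of lower_mid in the frame of pan_mark between 0.017 and 0.0235 m and angle between lower_mid's own z axis and vertical below 0.06 rad and contact force between cap and lower between 8 and 40 N and contact force between the fingers and cap above 3 N and contact force between lower and the fingers below 1 N and linear speed of cap below 0.02 m/s); the arm keeps its last pose, push and grip.
It fails at once if the bucket is disturbed (moved over 30 mm) (distance of bucket from where it was at the start of the episode above 0.03 m).
It fails at once if the trunnion ring is disturbed (moved over 30 mm) (distance of trunnion from where it was at the start of the episode above 0.03 m).
It fails at once if the torque screwdriver is disturbed (moved over 30 mm) (distance of driver from where it was at the start of the episode above 0.03 m).
It fails at once if the stopper is disturbed (moved over 30 mm) (distance of stopper from where it was at the start of the episode above 0.03 m).
It also fails if it takes over 64 s, if anything falls off the work surface, if the arm or the gripper's body presses on something with over 40 N, if the wrist force passes 120 N, or if a joint passes its speed limit or range.

## Robot

A 6-joint arm with a two-finger parallel gripper is mounted at the origin on the work surface. World frame = base frame: x ahead of the robot, y to its left, z up, the work surface at z = 0. Lengths are in m, angles in rad, forces in N, time in s.
With the tool pointing down it reaches from about 0.225 to 0.875 m from the base axis. Payload 3.4 kg.
Tool frame: the origin (TCP) lies midway between the tips of the shut fingers; the grasp point (between the pads) lies behind it (manip.grip_point_offset is the z of the grasp point in the tool frame, in m); z points along the fingers, x is the direction in which the jaws open and shut, and the axes are right-handed (so a half turn about z gives the same grasp; the last joint's range is limited). The gripper opens to 85 mm and grips with 20 to 120 N. Pads are 22 mm wide; open, the fingers measure 114 mm over their backs; the gripper's body (76 mm by 85 mm) begins 54 mm behind the grasp point. The pads swing forward as they close: fully open they stand 13 mm farther back than shut.
Start: joints at [-1.247, 0.276, 1.505, -0, 1.361, -0.121], TCP at [0.247, -0.519, 0.231] pointing down, gripper open.
Joint ranges: [-2.89, 2.89], [-0.75, 2.08], [0.22, 2.7], [-1.18, 4.32], [0.11, 2.71], [-2.7, 2.7]. Speed limits (rad/s): [2.57, 2.57, 3.14, 3.14, 3.14, 3.14].

## Interface

Orientations are given as a unit quaternion [w, x, y, z].
In Python, from rig import manip, eyes, recognise, regions_of, mark_of gives the robot as it stands.
- The arm moves only by the shell command python3 -m inch 'ROWS' [FORCE]. ROWS is JSON, a list of rows, each a list of 5 numbers: the gripper command: -1 is shut, 1 is fully open, values between are in proportion, then the shift along the tool's x, y, z in mm, then the turn about the tool's z in degrees. A call has 1 to 20 rows; each row shifts and turns the pose as measured when the row begins, along the tool's axes as they then stand; what a row does not reach is not made up. A row lasts 1/12 s, in which the tool goes at most 41.7 mm and 7.16 degrees, less where a joint would pass 70% of its speed; a pose out of reach is approached as far as the arm can. A call with a gripper value outside its range is refused whole. The fingers move at their own pace and stop on an object; FORCE is the grip in N (left out, the last holds). Time passes only in rows, so rows that do not move let the fingers close. It gives the time, the measured TCP pose, the force and the opening at its end, in the units of the state.
- manip.get_state(): the state, without advancing time (a new reading comes with each control period).
- eyes.get_image(name): name is "scene" or "top" or "wrist"; returns a dict with "frame" (480x640x3 uint8, red, green, blue), "K" (3x3 intrinsics, pixels), "rvec" (rotation vector, rad) and "tvec" (3), from world to camera coordinates, as OpenCV has them; the wrist camera has in their place "mount" (4x4, takes a point from camera to tool coordinates, whose origin is the TCP and whose axes are the tool frame's). Camera axes: x right, y down, z forward; pixel columns grow to the right and rows downward; lengths in m; the calibration is good to about 2 mm. A picture is of the moment at which its call begins: read the wrist's pose just before it. There is no depth.
- manip.sign_off(): hands the job in, once; it reports no verdict.
Trained networks look in a picture, given as the dict that the camera call returned (one of the last four; its "shot" number tells which), for a name from the list of things; names that differ only in an ending like _2 or _b are one class to them, and where a whole thing is asked for, a point or a joint stands for the part that bears it (a point fixed in the world has none). Each returns a list of dicts, best first, with "confidence" (0 to 1); they miss things now and then, are a little off and sometimes report something else, mostly with a low value. They report only what shows in the picture. A call takes as long as a camera call. They do not tell look-alikes from the thing itself.
- recognise(picture, target): "bbox" ([left, top, width, height] in pixels, round what is visible of it).
- regions_of(picture, target): "mask" (480x640 bool, what is visible of it) and "bbox" ([left, top, width, height] in pixels, round what is visible of it).
- mark_of(picture, target): "point" ([row, column] in pixels: a listed point, or the origin of a listed thing).
The state is a dict: "clock": time; "qpos": joint angles; "qd": joint speeds; "effort": joint torques, N m; "position": TCP position; "ee_rot": TCP orientation; "contact_force": force on the tool from outside, world axes, zero at the start; "moment": the same for the moment, N m; "width": finger opening in m.
Only numpy, scipy, OpenCV 4.12 (cv2) and the standard library are available. Lean on these libraries where they do the work, as an engineer would, in place of code of your own. Each camera call takes 0.05 s, during which the arm holds its last target.

## Working session

There is one attempt and no reset: what is moved stays moved. The work goes in short steps, Python scripts to look and compute and a shell command to move; the robot and the scene stay as the last step left them, time stands still between calls to the robot, and variables do not carry over. Pictures are saved under pics/ and viewed, and the job is handed in when it is done.

```bash
mkdir -p pics; ls; cat > h.py <<'E'
import numpy as np, cv2
from rig import manip, eyes, recognise, regions_of, mark_of
from scipy.spatial.transform import Rotation as R
def save(im,n): cv2.imwrite('pics/%s.png'%n, cv2.cvtColor(im,cv2.COLOR_RGB2BGR))
def ray(p,uv,st=None):
    K=p['K']; d=np.linalg.inv(K)@np.array([uv[0],uv[1],1.0])
    if 'mount' in p:
        T=np.array(p['mount']); q=st['ee_rot']; Rw=R.from_quat([q[1],q[2],q[3],q[0]]).as_matrix()
        return Rw@T[:3,3]+np.array(st['position']), Rw@T[:3,:3]@d
    M=cv2.Rodrigues(np.array(p['rvec'],float))[0]; t=np.array(p['tvec'],float).ravel()
    return -M.T@t, M.T@d
def at_z(p,uv,z,st=None):
    o,d=ray(p,uv,st); return o+d*(z-o[2])/d[2]
def proj(p,X,st=None):
    X=np.atleast_2d(X)
    if 'mount' in p:
        T=np.array(p['mount']); q=st['ee_rot']; Rw=R.from_quat([q[1],q[2],q[3],q[0]]).as_matrix()
        C=((X-np.array(st['position']))@Rw-T[:3,3])@T[:3,:3]
    else:
        M=cv2.Rodrigues(np.array(p['rvec'],float))[0]; C=X@M.T+np.array(p['tvec'],float).ravel()
    c=C@np.array(p['K']).T; return c[:,:2]/c[:,2:]
E
python3 - <<'E'
from h import *
print(manip.get_state(), manip.grip_point_offset)
for n in ('scene','top'):
    p=eyes.get_image(n); save(p['frame'],n+'0'); print(n,p['K'],ray(p,(320,240)))
    for t in ('lower_mid','cap_mid','pan_mark','bucket','trunnion','driver','stopper'):
        print(t,[(np.round(m['point']),round(m['confidence'],2)) for m in mark_of(p,t)][:4])
E
```

```text
pics
{'clock': 0.0, 'qpos': array([-1.24701203e+00,  2.76584343e-01,  1.50614982e+00,  5.45267301e-06,
        1.36070647e+00, -1.20995401e-01]), 'qd': array([-0.00025156, -0.00070867,  0.00216794,  0.00085111, -0.00131777,
        0.00159336]), 'effort': array([ 3.69112086e-04, -4.16771972e+01, -2.45809186e+01, -5.10333552e-05,
        1.11986112e-02, -1.17689487e-05]), 'position': array([ 0.24722507, -0.51853999,  0.23043915]), 'ee_rot': array([-5.85935988e-04,  8.45652640e-01, -5.33732854e-01, -7.14452294e-04]), 'contact_force': array([-0.15054354,  0.15072834,  1.06286217]), 'moment': array([-0.02155121,  0.03598963, -0.02385546]), 'width': 0.08530307644497856} -0.0187
scene [[497.23373699   0.         320.80011624]
 [  0.         497.23373699 248.85070696]
 [  0.           0.           1.        ]] (array([1.0962947 , 0.1936456 , 0.87054253]), array([-0.55416979, -0.15905404, -0.81726194]))
lower_mid [(array([266., 442.]), 0.55)]
cap_mid [(array([199., 131.]), 0.88), (array([206., 206.]), 0.68), (array([165., 266.]), 0.64)]
pan_mark [(array([235., 331.]), 0.71)]
bucket [(array([381., 324.]), 0.97)]
trunnion []
driver [(array([314., 529.]), 0.64)]
stopper [(array([325., 231.]), 0.72)]
top [[464.27287589   0.         321.83108373]
 [  0.         464.27287589 231.76718703]
 [  0.           0.           1.        ]] (array([0.39925657, 0.01476021, 1.11661454]), array([ 0.12694501,  0.03364967, -0.99150525]))
lower_mid [(array([252., 223.]), 0.8)]
cap_mid [(array([318., 411.]), 0.8), (array([247., 508.]), 0.65), (array([254., 440.]), 0.61)]
pan_mark [(array([247., 319.]), 0.58)]
bucket [(array([136., 292.]), 0.83)]
trunnion [(array([173., 422.]), 0.97)]
driver [(array([233., 155.]), 0.61)]
stopper [(array([158., 373.]), 0.64)]
```

View pics/scene0.png

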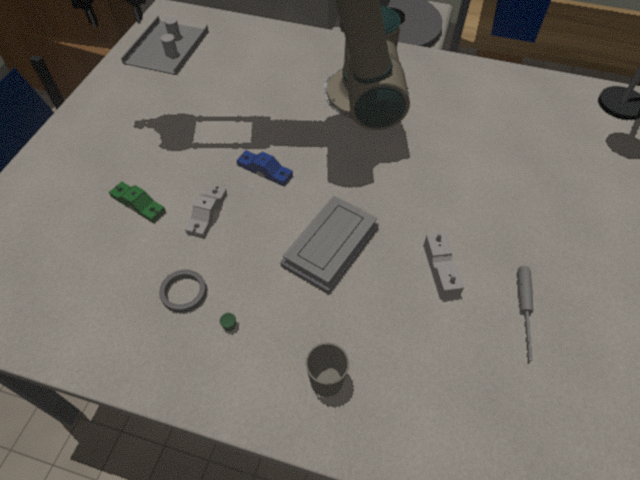

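View pics/top0.png

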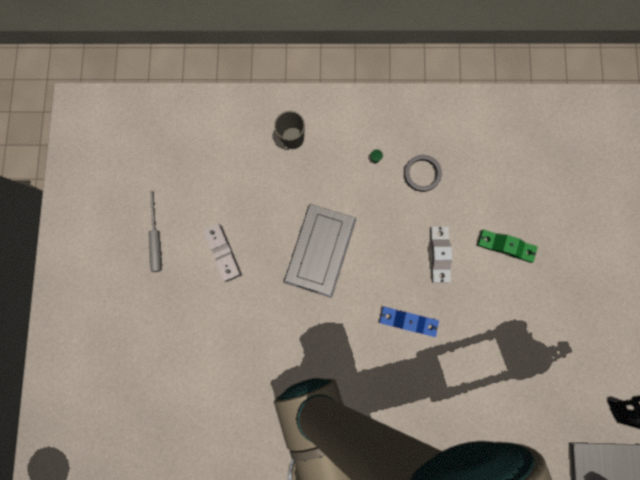

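Caps: grey (top 440,254; scene 206,210), green (507,246) and blue (409,321). Only the grey one isn't a blue or green look-alike, so it should be the real cap. The lower half is at top (223,252), with two dowels. I'll confirm both with a crop and measure.

```bash
python3 - <<'E'
from h import *
p=eyes.get_image('top'); f=p['frame']
a=cv2.resize(f[215:295,190:260],None,fx=5,fy=5,interpolation=cv2.INTER_CUBIC)
b=cv2.resize(f[215:295,410:480],None,fx=5,fy=5,interpolation=cv2.INTER_CUBIC)
save(np.hstack([a,b]),'crop0')
for t,z in (('lower_mid',.04),('cap_mid',.018),('pan_mark',.04)):
    for m in regions_of(p,t) if t!='pan_mark' else []:
        c,_=cv2.findContours(m['mask'].astype(np.uint8),0,1); c=max(c,key=cv2.contourArea).reshape(-1,2)
        W=np.array([at_z(p,q,z)[:2] for q in c.astype(float)])
        r=cv2.minAreaRect((W*1000).astype(np.float32)); print(t,m['bbox'],round(m['confidence'],2),r)
    for m in mark_of(p,t): print('  mark',np.round(at_z(p,m['point'][::-1],{'lower_mid':.02,'cap_mid':.019,'pan_mark':.04}[t]),4))
# pan outline corners: bright pan
uv=[(311,205),(356,217),(331,296),(284,283)]
W=np.array([at_z(p,q,.04)[:2] for q in uv]);print(W, W.mean(0), np.degrees(np.arctan2(*(W[0]-W[3])[::-1])))
E
```

```text
lower_mid [203.6, 221.8, 37.0, 63.7] 0.77 ((507.3499755859375, 281.084716796875), (138.10035705566406, 47.36726379394531), 24.642518997192383)
  mark [0.5098 0.2792 0.02  ]
  mark [0.5215 0.0505 0.02  ]
cap_mid [473.8, 227.9, 64.0, 34.8] 0.83 ((534.6549072265625, -388.121826171875), (141.6981658935547, 52.8031005859375), 72.45716094970703)
cap_mid [381.3, 306.6, 61.8, 27.8] 0.74 ((352.5889892578125, -156.98960876464844), (135.3495635986328, 43.37950134277344), 78.20613861083984)
cap_mid [430.2, 224.7, 22.5, 59.8] 0.72 ((509.4019775390625, -233.32382202148438), (134.94483947753906, 48.76582717895508), 0.6234981417655945)
cap_mid [146.9, 194.4, 14.2, 77.4] 0.4 ((516.0735473632812, 450.18701171875), (112.27855682373047, 27.827125549316406), 6.614392280578613)
cap_mid [205.0, 223.7, 36.1, 59.2] 0.36 ((508.74163818359375, 286.19818115234375), (140.66671752929688, 50.253448486328125), 24.77703094482422)
  mark [ 0.5094 -0.2301  0.019 ]
  mark [ 0.3605 -0.1626  0.019 ]
  mark [0.5597 0.4508 0.019 ]
  mark [ 0.5416 -0.3861  0.019 ]
  mark [0.5201 0.0529 0.04  ]
[[ 0.62031908  0.07393836]
 [ 0.59259434 -0.03249145]
 [ 0.40775819  0.02394913]
 [ 0.43588477  0.13298317]] [0.51413909 0.0495948 ] -17.75195106596723
```

View pics/crop0.png

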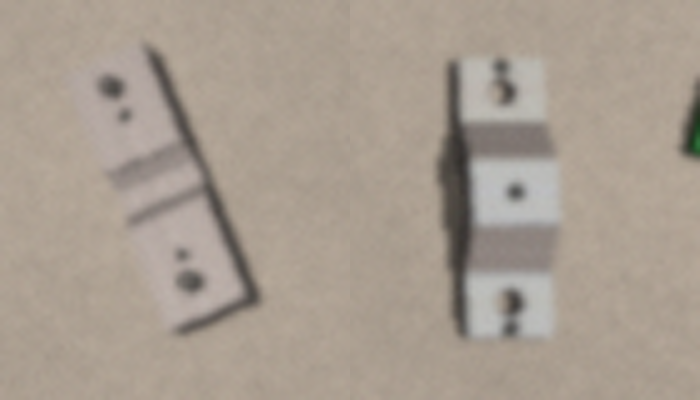

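```bash
cat >> h.py <<'E'
def goal(x,y,z,yaw,st=None):
    """yaw deg of block long axis; tool x must be across it"""
    st=st or manip.get_state(); q=st['ee_rot']; Rw=R.from_quat([q[1],q[2],q[3],q[0]]).as_matrix()
    d=Rw.T@(np.array([x,y,z])-st['position'])*1000
    ty=np.degrees(np.arctan2(Rw[1,0],Rw[0,0])); e=(yaw+90-ty+90)%180-90
    # tool z down: positive turn about tool z = negative world yaw
    print('clock %.2f'%st['clock'],'pos',np.round(st['position'],4),'toolx yaw %.2f'%ty,'tilt %.2f'%np.degrees(np.arccos(-Rw[2,2])),'q1 %.2f q6 %.2f'%(st['qpos'][0],st['qpos'][5]),'w %.4f'%st['width'],'F',np.round(st['contact_force'],1))
    print('shift tool xyz mm',np.round(d,1),'turn deg %.1f'%(-e),'(or the other way %.1f)'%(-e-180*np.sign(-e)))
E
python3 - <<'E'
from h import *
goal(.509,.280,.2,24.6)
E
```

```text
clock 1.10 pos [ 0.2474 -0.5191  0.2313] toolx yaw -64.52 tilt 0.01 q1 -1.25 q6 -0.12 w 0.0856 F [-0.2 -0.9  0.6]
shift tool xyz mm [-608.8 -579.9   31.3] turn deg 0.9 (or the other way -179.1)
```

```bash
python3 -m inch '[[1,-29,-27.6,1,0],[1,-29,-27.6,1,0],[1,-29,-27.6,1,0],[1,-29,-27.6,1,0],[1,-29,-27.6,1,0],[1,-29,-27.6,1,0],[1,-29,-27.6,1,0],[1,-29,-27.6,1,0],[1,-29,-27.6,1,0],[1,-29,-27.6,1,0],[1,-29,-27.6,1,0],[1,-29,-27.6,1,0],[1,-29,-27.6,1,0],[1,-29,-27.6,1,0],[1,-29,-27.6,1,0],[1,-29,-27.6,1,0],[1,-29,-27.6,1,0],[1,-29,-27.6,1,0],[1,-29,-27.6,1,0],[1,-29,-27.6,1,0]]'
python3 -c "
from h import *
goal(.509,.280,.2,24.6)"
```

```text
clock: 2.77
position: [0.507, 0.2611, 0.2087]
ee_rot: [0.001, 0.842, -0.539, 0.009]
contact_force: [0.2, -0.3, 0.0]
width: 0.0855
clock 2.77 pos [0.507  0.2611 0.2087] toolx yaw -65.30 tilt 1.06 q1 0.36 q6 1.51 w 0.0855 F [ 0.2 -0.3  0. ]
shift tool xyz mm [-16.5  -9.7   8.6] turn deg 0.1 (or the other way -179.9)
```

```bash
python3 -m inch '[[1,-15,-9,5,0],[1,0,0,0,0],[1,0,0,0,0]]'
cat > look.py <<'E'
from h import *
import sys
t=sys.argv[1]; n=sys.argv[2]; zz=float(sys.argv[3])
st=manip.get_state(); p=eyes.get_image('wrist'); save(p['frame'],n)
for m in mark_of(p,t): print('mark',np.round(m['point']),round(m['confidence'],2),np.round(at_z(p,m['point'][::-1],zz,st),4))
for m in regions_of(p,t):
    print(np.round(m['bbox']),round(m['confidence'],2))
goal(*[float(a) for a in sys.argv[4:8]])
E
python3 look.py lower_mid w1 0.02 .509 .28 .2 24.6
```

```text
clock: 3.02
position: [0.5114, 0.2882, 0.2023]
ee_rot: [-0.002, 0.844, -0.536, 0.009]
contact_force: [0.5, -0.2, 0.1]
width: 0.0854
[301. 143.  54. 161.] 0.82
clock 3.17 pos [0.5111 0.2861 0.2027] toolx yaw -64.99 tilt 1.05 q1 0.40 q6 1.54 w 0.0849 F [ 0.3 -0.1  1. ]
shift tool xyz mm [4.7 4.5 2.7] turn deg 0.4 (or the other way -179.6)
```

View pics/w1.png

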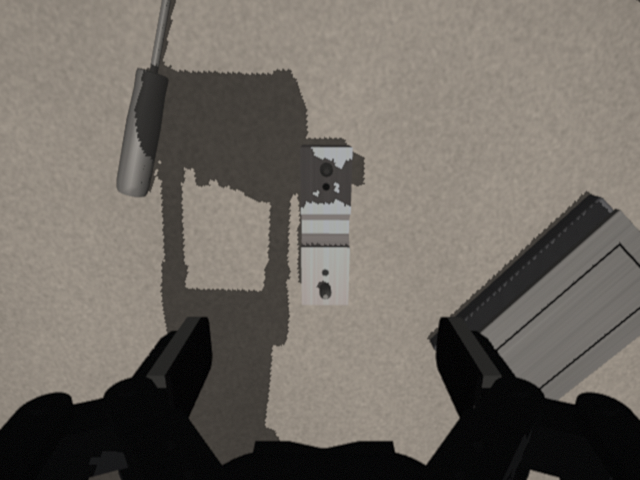

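```bash
cat > corn.py <<'E'
from h import *
import sys,json
# corn.py shotname z corners(long-edge order: A,B one short end; C,D the other)
def rep(p,st,uv,z):
    W=np.array([at_z(p,q,z,st)[:2] for q in uv]); a=(W[0]+W[1])/2; b=(W[2]+W[3])/2
    d=a-b; print('ctr',np.round(W.mean(0),4),'len',round(np.linalg.norm(d)*1e3,1),'wid',np.round([np.linalg.norm(W[0]-W[1])*1e3,np.linalg.norm(W[2]-W[3])*1e3],1),'yaw %.2f'%np.degrees(np.arctan2(d[1],d[0])))
    return W.mean(0),np.degrees(np.arctan2(d[1],d[0]))
E
python3 - <<'E'
from corn import *
st=manip.get_state(); p=eyes.get_image('wrist'); np.savez('/tmp/s1.npz')
f=p['frame']; save(cv2.resize(f[125:325,260:400],None,fx=4,fy=3,interpolation=cv2.INTER_CUBIC)[:600],'w1c')
c,y=rep(p,st,[(302,146),(351,146),(349,305),(302,305)],.04)
goal(*c,.15,y)
t=eyes.get_image('top')
print('top proj of that centre at z=.04',proj(t,[*c,.04]))
E
```

```text
ctr [0.5071 0.2784] len 133.4 wid [37.4 40.6] yaw 24.75
clock 3.22 pos [0.5112 0.2859 0.2029] toolx yaw -65.02 tilt 1.07 q1 0.40 q6 1.54 w 0.0854 F [ 0.5  0.2 -0.7]
shift tool xyz mm [ 4.4  7.6 52.9] turn deg 0.2 (or the other way -179.8)
top proj of that centre at z=.04 [[222.96029071 251.56680132]]
```

View pics/w1c.png

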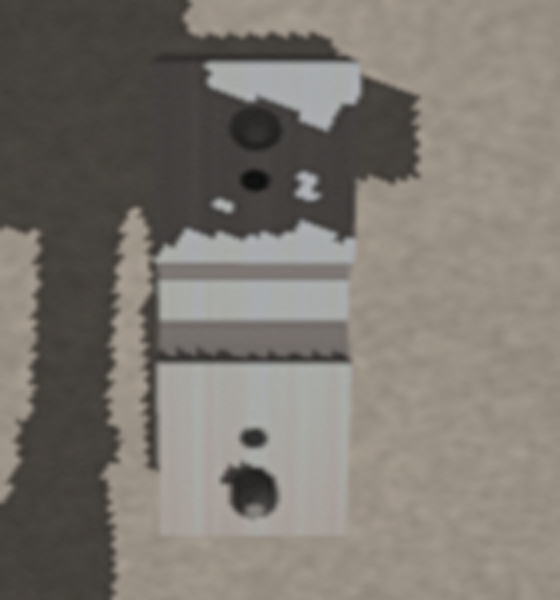

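```bash
python3 -m inch '[[1,2,4,15,0],[1,2,4,20,0],[1,0,0,20,0],[1,0,0,20,0],[1,0,0,20,0],[1,0,0,20,0],[1,0,0,10,0],[1,0,0,5,0],[1,0,0,0,0]]'
python3 -c "
from h import *
goal(.5074,.279,.001,24.75)"
```

```text
clock: 4.02
position: [0.5116, 0.2674, 0.0758]
ee_rot: [-0.006, 0.839, -0.544, 0.014]
contact_force: [-0.0, -0.6, -0.2]
width: 0.0856
clock 4.02 pos [0.5116 0.2674 0.0758] toolx yaw -65.89 tilt 1.72 q1 0.37 q6 1.53 w 0.0856 F [-0.  -0.6 -0.2]
shift tool xyz mm [-13.5   1.   74.6] turn deg -0.6 (or the other way 179.4)
```

```bash
python3 -m inch '[[1,-7,0,0,-0.6],[1,-6,1,10,0],[1,0,0,10,0],[1,0,0,0,0]]'
python3 -c "
from h import *
goal(.5074,.279,.001,24.75)
q=manip.get_state()['ee_rot'];print(R.from_quat([q[1],q[2],q[3],q[0]]).as_matrix().round(4))"
```

```text
clock: 4.35
position: [0.5081, 0.2803, 0.0578]
ee_rot: [-0.009, 0.842, -0.539, 0.016]
contact_force: [-0.4, 0.3, -0.2]
width: 0.0854
clock 4.35 pos [0.5081 0.2803 0.0578] toolx yaw -65.32 tilt 2.09 q1 0.39 q6 1.54 w 0.0854 F [-0.4  0.3 -0.2]
shift tool xyz mm [-0.1  3.  56.7] turn deg -0.1 (or the other way 179.9)
[[ 0.4175 -0.9079  0.0365]
 [-0.9085 -0.4179 -0.0014]
 [ 0.0165 -0.0326 -0.9993]]
```

```bash
python3 -m inch '[[1,0,1,20,0],[1,0,0,20,0],[1,0,0,8,0],[1,0,0,0,0]]'
python3 -c "
from h import *
goal(.5074,.279,.001,24.75)"
```

```text
clock: 4.68
position: [0.5105, 0.2819, 0.0097]
ee_rot: [-0.011, 0.842, -0.538, 0.017]
contact_force: [-0.3, -0.3, 0.2]
width: 0.0858
clock 4.68 pos [0.5105 0.2819 0.0097] toolx yaw -65.18 tilt 2.38 q1 0.39 q6 1.55 w 0.0858 F [-0.3 -0.3  0.2]
shift tool xyz mm [1.2 4.3 8.6] turn deg 0.1 (or the other way -179.9)
```

```bash
python3 -m inch '[[1,1,4,5,0],[1,0,0,3,0],[1,0,0,0,0],[0.2,0,0,0,0],[-1,0,0,0,0],[-1,0,0,0,0],[-1,0,0,0,0],[-1,0,0,0,0],[-1,0,0,0,0],[-1,0,0,0,0]]' 60
python3 -c "
from h import *
goal(.5074,.279,.001,24.75)"
```

```text
clock: 5.52
position: [0.5087, 0.281, 0.0046]
ee_rot: [-0.014, 0.842, -0.539, 0.018]
contact_force: [0.0, 0.6, -1.4]
width: 0.0387
clock 5.52 pos [0.5087 0.281  0.0046] toolx yaw -65.22 tilt 2.62 q1 0.39 q6 1.54 w 0.0387 F [ 0.   0.6 -1.4]
shift tool xyz mm [1.2 2.1 3.5] turn deg 0.0 (or the other way -180.0)
```

```bash
python3 -m inch '[[-1,0,0,-10,0],[-1,0,0,-25,0],[-1,0,0,-30,0],[-1,0,0,-30,0],[-1,0,0,-30,0],[-1,0,0,0,0]]' 80
python3 - <<'E'
from h import *
p=eyes.get_image('scene'); save(p['frame'],'s2')
for m in mark_of(p,'pan_mark'): print(m['point'],m['confidence'],at_z(p,m['point'][::-1],.04))
goal(.517,.050,.13,-17.5)
E
```

```text
clock: 6.02
position: [0.4988, 0.278, 0.1313]
ee_rot: [-0.008, 0.842, -0.539, 0.014]
contact_force: [2.3, 0.6, -2.8]
width: 0.0387
[315.3, 526.9] 0.68 [0.58344918 0.44932253 0.04      ]
[232.3, 330.6] 0.62 [0.50800842 0.04730756 0.04      ]
clock 6.12 pos [0.4958 0.2766 0.1263] toolx yaw -65.20 tilt 1.43 q1 0.40 q6 1.54 w 0.0388 F [-0.1 -0.2 -4.2]
shift tool xyz mm [214.7  75.8  -1.8] turn deg 42.3 (or the other way -137.7)
```

View pics/s2.png

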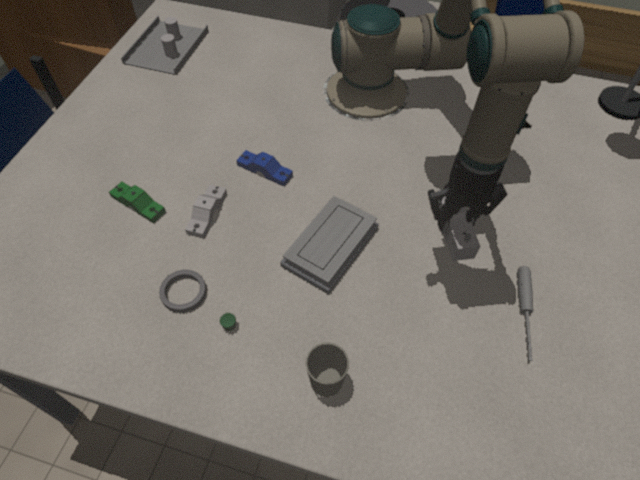

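The lower half is lifted cleanly in the gripper (scene 460,230). Next I'll enlarge the pan outline for better accuracy.

```bash
python3 - <<'E'
from h import *
p=eyes.get_image('scene'); q=eyes.get_image('top')
a=cv2.resize(p['frame'][190:300,275:385],None,fx=5,fy=5,interpolation=cv2.INTER_CUBIC)
save(a,'pan_s')
save(cv2.resize(q['frame'][195:305,275:365],None,fx=5,fy=5,interpolation=cv2.INTER_CUBIC),'pan_t')
E
```

```text
(no output)
```

View pics/pan_s.png

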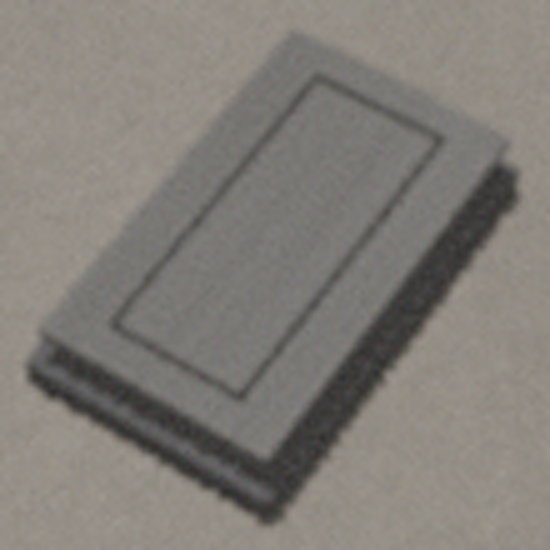

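View pics/pan_t.png

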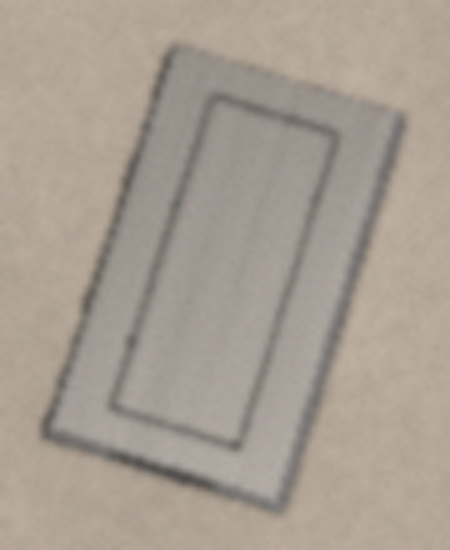

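Outline corners: scene crop (318,78), (440,140), (240,398), (115,325); top crop (213,97), (340,132), (238,447), (113,407).

```bash
python3 - <<'E'
from corn import *
p=eyes.get_image('scene'); q=eyes.get_image('top')
S=[(318,78),(440,140),(240,398),(115,325)]; T=[(213,97),(340,132),(238,447),(113,407)]
for z in (.036,.04,.044):
    print(z); rep(p,None,[(275+(a+.5)/5-.5,190+(b+.5)/5-.5) for a,b in S],z)
    c,y=rep(q,None,[(275+(a+.5)/5-.5,195+(b+.5)/5-.5) for a,b in T],z)
goal(.515,.0505,.13,-16.7)
E
```

```text
0.036
ctr [0.5133 0.0495] len 154.3 wid [61.1 60.8] yaw 163.44
ctr [0.5177 0.0514] len 154.4 wid [62.4 61. ] yaw -16.93
0.04
ctr [0.5161 0.0502] len 153.5 wid [60.8 60.5] yaw 163.44
ctr [0.5172 0.0513] len 153.8 wid [62.1 60.8] yaw -16.93
0.044
ctr [0.5189 0.0509] len 152.8 wid [60.5 60.2] yaw 163.44
ctr [0.5168 0.0512] len 153.2 wid [61.9 60.6] yaw -16.93
clock 6.32 pos [0.494  0.2759 0.1231] toolx yaw -65.21 tilt 1.13 q1 0.40 q6 1.54 w 0.0387 F [ 0.1  0.7 -5. ]
shift tool xyz mm [213.5  75.4  -4.6] turn deg 41.5 (or the other way -138.5)
```

```bash
python3 -m inch '[[-1,25,9,-15,0],[-1,38,13,-8,0],[-1,38,13,-3,0],[-1,38,13,0,0],[-1,38,13,0,0],[-1,20,7,0,0],[-1,0,0,0,5],[-1,0,0,0,7],[-1,0,0,0,7],[-1,0,0,0,7],[-1,0,0,0,7],[-1,0,0,0,6],[-1,0,0,0,0]]'
python3 -c "
from h import *
goal(.5168,.051,.08,-16.75)"
```

```text
clock: 7.4
position: [0.506, 0.0571, 0.13]
ee_rot: [-0.012, -0.608, 0.794, 0.001]
contact_force: [-0.1, 0.3, -4.0]
width: 0.0386
clock 7.40 pos [0.506  0.0571 0.13  ] toolx yaw -105.04 tilt 1.35 q1 -0.02 q6 1.82 w 0.0386 F [-0.1  0.3 -4. ]
shift tool xyz mm [  2.2 -12.8  49.8] turn deg 1.7 (or the other way -178.3)
```

```bash
python3 -m inch '[[-1,1,-6,10,1],[-1,1,-6,20,0.7],[-1,0,0,15,0],[-1,0,0,10,0],[-1,0,0,0,0]]'
python3 -c "
from h import *
goal(.5168,.051,.055,-16.75)
for n in ('scene',):
    p=eyes.get_image(n); print([(m['point'],at_z(p,m['point'][::-1],.068)) for m in mark_of(p,'lower_mid')]); save(cv2.resize(p['frame'][150:310,240:420],None,fx=4,fy=3.7),'s3')"
```

```text
clock: 7.82
position: [0.5165, 0.0504, 0.0672]
ee_rot: [-0.013, -0.6, 0.8, 0.002]
contact_force: [-0.6, 0.2, -3.8]
width: 0.0384
clock 7.82 pos [0.5165 0.0504 0.0672] toolx yaw -106.24 tilt 1.55 q1 -0.03 q6 1.84 w 0.0384 F [-0.6  0.2 -3.8]
shift tool xyz mm [-0.9 -0.4 12.1] turn deg 0.5 (or the other way -179.5)
[([224.0, 334.0], array([0.5058819 , 0.05304933, 0.068     ])), ([291.8, 185.5], array([ 0.73656229, -0.16492136,  0.068     ]))]
```

View pics/s3.png

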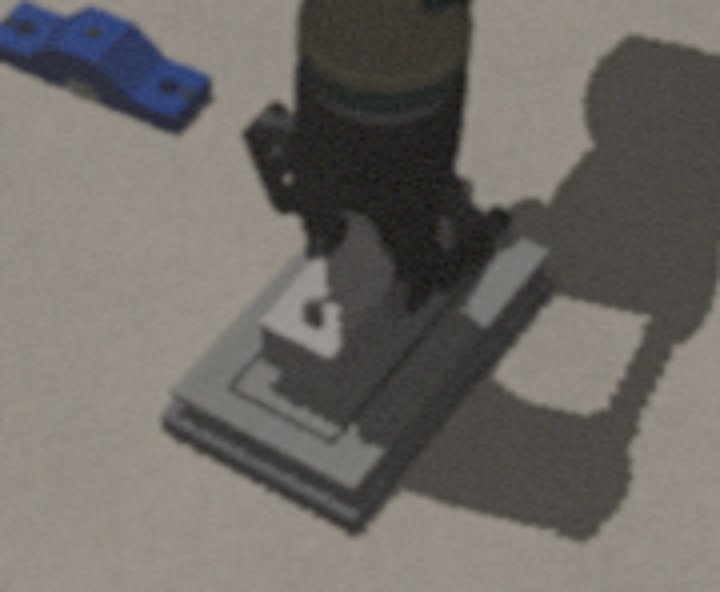

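The lower half hovers over the outline. I'll lower it to contact.

```bash
python3 -m inch '[[-1,-0.5,0,5,0.5],[-1,0,0,6,0],[-1,0,0,4,0],[-1,0,0,2,0],[-1,0,0,0,0]]'
python3 -c "
from h import *
goal(.5168,.051,.046,-16.75)"
```

```text
clock: 8.33
position: [0.5197, 0.0508, 0.0521]
ee_rot: [-0.01, -0.597, 0.802, -0.0]
contact_force: [-0.3, 0.4, -3.1]
width: 0.0389
clock 8.33 pos [0.5197 0.0508 0.0521] toolx yaw -106.72 tilt 1.18 q1 -0.03 q6 1.85 w 0.0389 F [-0.3  0.4 -3.1]
shift tool xyz mm [0.5 2.7 6.1] turn deg 0.0 (or the other way -180.0)
```

```bash
python3 -m inch '[[-1,0.5,3,3,0],[-1,0,0,3,0],[-1,0,0,2,0],[-1,0,0,0,0]]'
python3 -m inch '[[-1,0,0,1.5,0],[-1,0,0,0,0]]'
python3 -c "
from h import *
goal(.5168,.051,.046,-16.75)"
```

```text
clock: 8.67
position: [0.5169, 0.0512, 0.0453]
ee_rot: [-0.009, -0.597, 0.802, -0.001]
contact_force: [-2.4, 0.3, 1.4]
width: 0.0387
clock: 8.83
position: [0.517, 0.0512, 0.0449]
ee_rot: [-0.009, -0.597, 0.802, -0.002]
contact_force: [-3.1, 0.0, 1.6]
width: 0.0386
clock 8.83 pos [0.517  0.0512 0.0449] toolx yaw -106.69 tilt 1.03 q1 -0.03 q6 1.85 w 0.0386 F [-3.1  0.   1.6]
shift tool xyz mm [ 0.3  0.1 -1.1] turn deg 0.1 (or the other way -179.9)
```

```bash
python3 -m inch '[[-0.3,0,0,0,0],[0.3,0,0,0,0],[1,0,0,0,0],[1,0,0,0,0],[1,0,0,-5,0],[1,0,0,-15,0],[1,0,0,-30,0],[1,0,0,-40,0],[1,0,0,-40,0],[1,0,0,-20,0],[1,0,0,0,0]]'
python3 - <<'E'
from h import *
st=manip.get_state(); p=eyes.get_image('wrist'); save(p['frame'],'w4'); goal(.51,-.232,.2,0)
q=eyes.get_image('scene'); save(cv2.resize(q['frame'][150:310,240:420],None,fx=4,fy=3.7),'s4')
for m in mark_of(p,'lower_mid'): print(m)
E
```

```text
clock: 9.75
position: [0.5204, 0.053, 0.2019]
ee_rot: [-0.008, -0.597, 0.802, -0.002]
contact_force: [0.8, -0.2, 1.2]
width: 0.0855
clock 9.80 pos [0.5199 0.053  0.2005] toolx yaw -106.70 tilt 1.04 q1 -0.02 q6 1.84 w 0.0853 F [ 0.7 -0.3  0.4]
shift tool xyz mm [275.8 -72.4   4.3] turn deg -16.7 (or the other way 163.3)
{'point': [228.1, 324.2], 'confidence': 0.94}
```

View pics/w4.png

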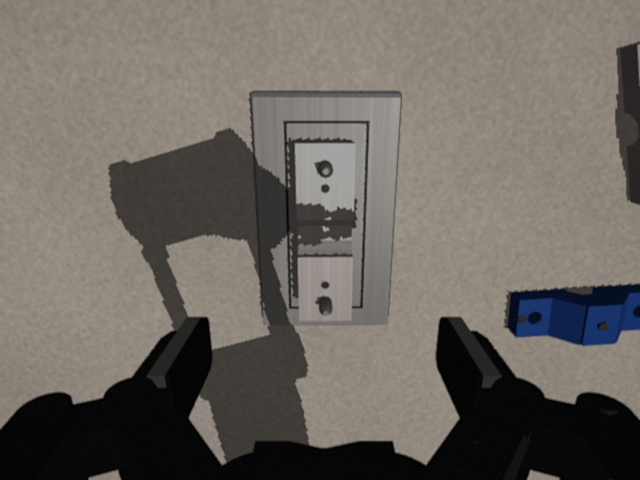

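View pics/s4.png

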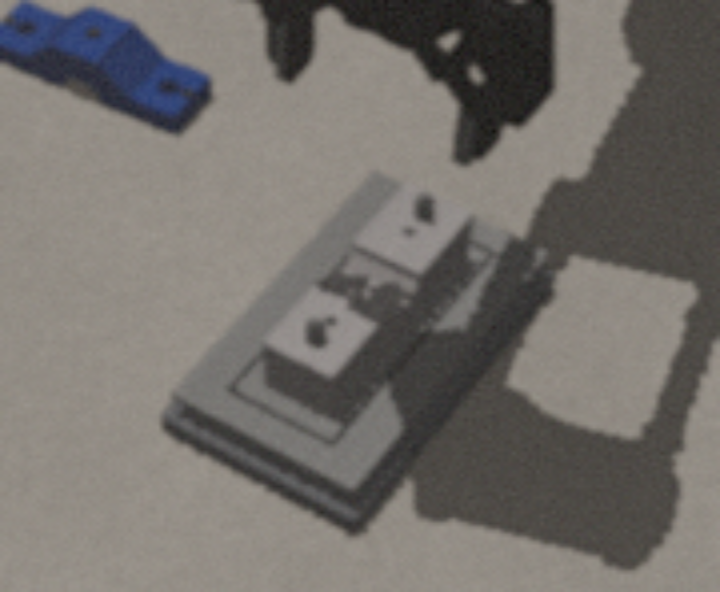

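```bash
python3 - <<'E'
from corn import *
st=manip.get_state(); p=eyes.get_image('wrist'); f=p['frame']; save(cv2.resize(f[85:335,240:410],None,fx=3.2,fy=2.4,interpolation=cv2.INTER_CUBIC),'w5c'); 
rep(p,st,[(295,142),(355,142),(352,321),(298,321)],.079)
rep(p,st,[(285,122),(368,122),(362,307),(290,307)],.039)
W=[at_z(p,c,z,st)[:2] for c,z in (((324,170),.079),((324,305),.079))]; print('dowel bases approx',W,np.mean(W,0))
goal(.51,-.232,.2,0)
t=eyes.get_image('top'); save(cv2.resize(t['frame'][195:305,275:365],None,fx=5,fy=5,interpolation=cv2.INTER_CUBIC),'t5')
E
```

```text
ctr [0.5131 0.0497] len 130.6 wid [38.6 40.6] yaw -16.65
ctr [0.5133 0.0477] len 151.4 wid [60.7 61.7] yaw -16.74
dowel bases approx [array([0.55873527, 0.03677555]), array([0.4636313 , 0.06529865])] [0.51118328 0.0510371 ]
clock 9.95 pos [0.5164 0.053  0.1955] toolx yaw -106.69 tilt 1.54 q1 -0.02 q6 1.84 w 0.0853 F [ 0.5 -0.3 -0.5]
shift tool xyz mm [274.9 -75.8  -0.7] turn deg -16.7 (or the other way 163.3)
```

View pics/w5c.png

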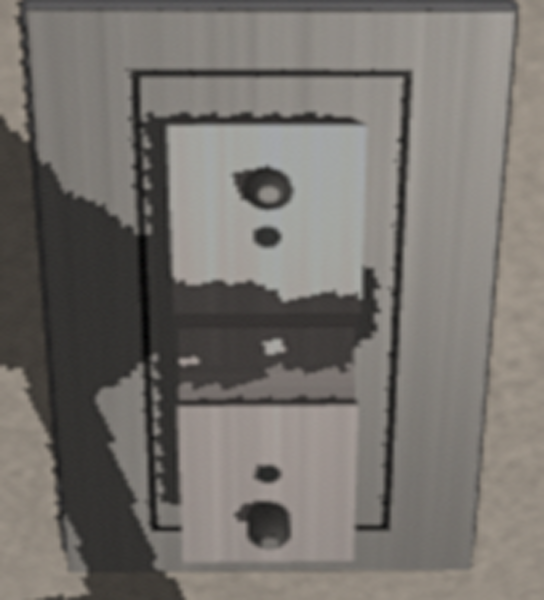

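View pics/t5.png

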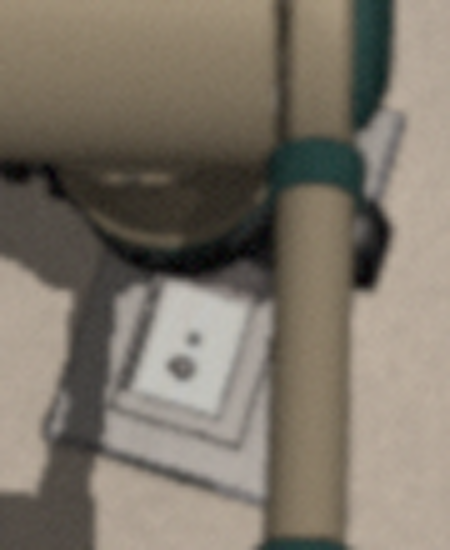

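```bash
python3 -m inch '[[1,20,-5,0,0],[1,39,-11,0,0],[1,39,-11,0,0],[1,39,-11,0,0],[1,39,-11,0,0],[1,39,-11,0,0],[1,30,-8,0,0],[1,0,0,0,-6],[1,0,0,0,-6],[1,0,0,0,-4],[1,0,0,0,0],[1,0,0,0,0]]'
python3 look.py cap_mid w6 .019 .509 -.232 .2 0
```

```text
clock: 11.0
position: [0.4992, -0.2099, 0.1719]
ee_rot: [0.022, 0.707, -0.707, -0.026]
contact_force: [0.5, 0.6, -0.2]
width: 0.0854
mark [166. 572.] 0.89 [ 0.5341 -0.394   0.019 ]
mark [365. 271.] 0.86 [ 0.3524 -0.1625  0.019 ]
mark [198. 359.] 0.6 [ 0.5091 -0.2371  0.019 ]
[333. 105.  58. 170.] 0.93
[212. 322. 133.  80.] 0.82
clock 11.15 pos [ 0.4997 -0.2096  0.1728] toolx yaw -89.93 tilt 3.77 q1 -0.51 q6 1.07 w 0.0855 F [-0.9 -0.3 -0.1]
shift tool xyz mm [ 22.3  -7.5 -27.9] turn deg 0.1 (or the other way -179.9)
```

View pics/w6.png

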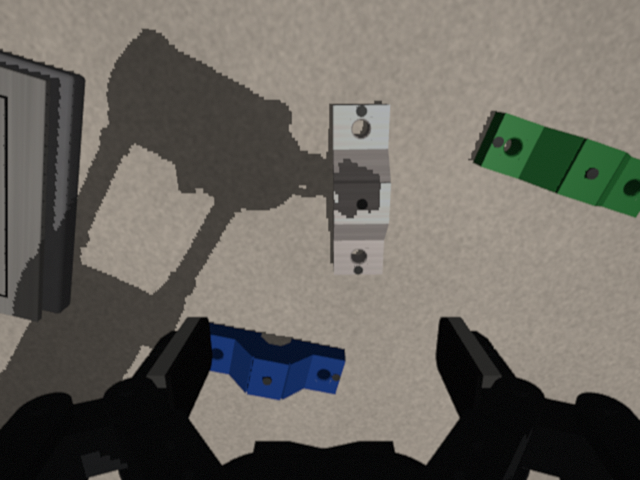

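```bash
cat >> h.py <<'E'
def tilt():
    q=manip.get_state()['ee_rot'];M=R.from_quat([q[1],q[2],q[3],q[0]]).as_matrix()
    print('tool z lean world (deg) x %.2f y %.2f ; about-grip-axis lean (along tool y) %.2f, along tool x %.2f'%(*np.degrees(M[:2,2]),np.degrees(-M[2,1]),np.degrees(-M[2,0])))
E
python3 -c "
from h import *
tilt()"
python3 -m inch '[[1,10,0,0,0],[1,10,0,0,0],[1,0,0,0,0]]' ; python3 -c "
from h import *
tilt()"
python3 -m inch '[[1,3,0,-5,0],[1,0,0,-5,0],[1,0,0,-5,0],[1,0,0,-5,0],[1,0,0,-5,0],[1,0,0,0,0]]' ; python3 -c "
from h import *
tilt()"
```

```text
tool z lean world (deg) x -3.76 y 0.27 ; about-grip-axis lean (along tool y) -3.76, along tool x 0.27
clock: 11.4
position: [0.5002, -0.2303, 0.1728]
ee_rot: [0.022, 0.708, -0.706, -0.024]
contact_force: [1.1, 0.1, -0.1]
width: 0.0853
tool z lean world (deg) x -3.74 y 0.21 ; about-grip-axis lean (along tool y) -3.74, along tool x 0.22
clock: 11.9
position: [0.5025, -0.2348, 0.2014]
ee_rot: [0.021, 0.707, -0.707, -0.023]
contact_force: [0.9, -0.3, -0.5]
width: 0.0856
tool z lean world (deg) x -3.62 y 0.18 ; about-grip-axis lean (along tool y) -3.62, along tool x 0.18
```

```bash
python3 - <<'E'
from corn import *
import pickle
st=manip.get_state(); p=eyes.get_image('wrist'); f=p['frame']; pickle.dump((st,p),open('/tmp/w7.pkl','wb'))
m=[m for m in regions_of(p,'cap_mid')]; print([(np.round(a['bbox']),a['confidence']) for a in m]); goal(.509,-.235,.1,0)
save(cv2.resize(f[90:300,260:440],None,fx=4,fy=2.8,interpolation=cv2.INTER_CUBIC),'w7c')
E
```

```text
[(array([434., 117., 169.,  96.]), 0.94), (array([300., 109.,  54., 157.]), 0.75)]
clock 12.00 pos [ 0.502  -0.2345  0.2005] toolx yaw -89.97 tilt 3.70 q1 -0.54 q6 1.04 w 0.0853 F [ 0.1 -0.1  1.5]
shift tool xyz mm [  0.9 -13.5  99.8] turn deg 0.0 (or the other way -180.0)
```

View pics/w7c.png

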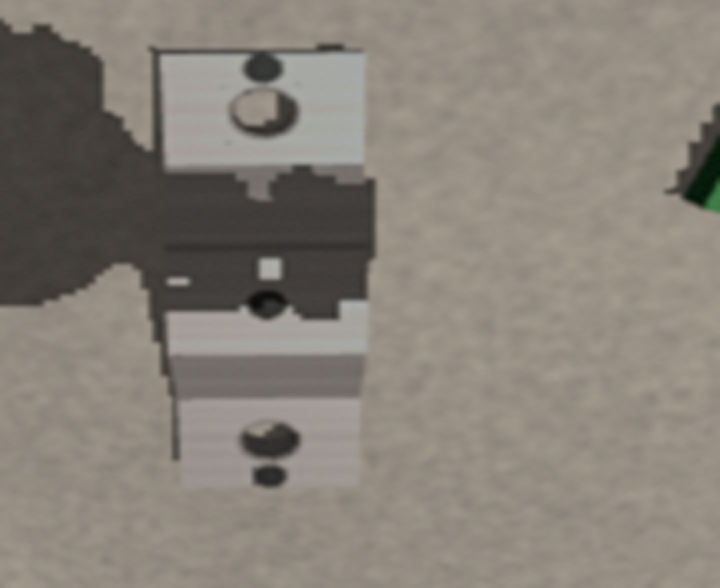

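```bash
python3 - <<'E'
from corn import *
import pickle
st,p=pickle.load(open('/tmp/w7.pkl','rb'))
g=lambda u,v:(260+(u+.5)/4-.5,90+(v+.5)/2.8-.5)
rep(p,st,[g(160,50),g(365,50),g(360,487),g(178,487)],.018)
W=np.array([at_z(p,g(*c),.018,st)[:2] for c in((264,112),(270,440))]);print(W,W.mean(0),np.linalg.norm(W[0]-W[1]),np.degrees(np.arctan2(*(W[0]-W[1])[::-1])))
c=W.mean(0); goal(*c,.05,0)
E
```

```text
ctr [ 0.5109 -0.2376] len 133.0 wid [39.8 41. ] yaw 0.73
[[ 0.56079511 -0.23707737]
 [ 0.46071285 -0.23860857]] [ 0.51075398 -0.23784297] 0.10009397563637155 0.8765204662690479
clock 12.00 pos [ 0.502  -0.2345  0.2005] toolx yaw -89.97 tilt 3.70 q1 -0.54 q6 1.04 w 0.0853 F [ 0.1 -0.1  1.5]
shift tool xyz mm [  4.  -18.5 149.6] turn deg 0.0 (or the other way -180.0)
```

```bash
python3 -m inch '[[1,2,-7,0,-0.9],[1,2,-7,5,0],[1,0,0,35,0],[1,0,0,40,0],[1,0,0,25,0],[1,0,0,0,0],[1,0,0,0,0]]'
python3 -c "
from h import *
goal(.5107,-.2378,.008,.85); tilt()"
```

```text
clock: 12.58
position: [0.515, -0.2394, 0.0906]
ee_rot: [0.02, 0.714, -0.7, -0.021]
contact_force: [0.3, -0.2, 0.6]
width: 0.0853
clock 12.58 pos [ 0.515  -0.2394  0.0906] toolx yaw -88.88 tilt 3.36 q1 -0.54 q6 1.03 w 0.0853 F [ 0.3 -0.2  0.6]
shift tool xyz mm [-1.5 -0.6 82.7] turn deg 0.3 (or the other way -179.7)
tool z lean world (deg) x -3.36 y 0.07 ; about-grip-axis lean (along tool y) -3.36, along tool x 0.14
```

```bash
python3 -m inch '[[1,-1,0,25,0.3],[1,0,0,30,0],[1,0,0,15,0],[1,0,0,0,0],[1,0,0,0,0]]'
python3 -c "
from h import *
goal(.5107,-.2378,.008,.85); tilt()"
```

```text
clock: 13.0
position: [0.5183, -0.2419, 0.0246]
ee_rot: [0.019, 0.712, -0.702, -0.015]
contact_force: [0.3, 0.2, 0.8]
width: 0.0853
clock 13.00 pos [ 0.5183 -0.2419  0.0246] toolx yaw -89.14 tilt 2.75 q1 -0.54 q6 1.04 w 0.0853 F [0.3 0.2 0.8]
shift tool xyz mm [-4.2  6.7 16.9] turn deg 0.0 (or the other way -180.0)
tool z lean world (deg) x -2.73 y -0.30 ; about-grip-axis lean (along tool y) -2.74, along tool x -0.26
```

```bash
python3 -m inch '[[1,-3,5,8,0],[1,-1,2,7,0],[1,0,0,1.5,0],[1,0,0,0,0]]'
python3 -c "
from h import *
goal(.5107,-.2378,.008,.85); tilt()"
```

```text
clock: 13.33
position: [0.5138, -0.2399, 0.0123]
ee_rot: [0.017, 0.712, -0.702, -0.01]
contact_force: [-0.5, 0.7, 0.1]
width: 0.0855
clock 13.33 pos [ 0.5138 -0.2399  0.0123] toolx yaw -89.12 tilt 2.33 q1 -0.54 q6 1.04 w 0.0855 F [-0.5  0.7  0.1]
shift tool xyz mm [-2.1  2.9  4.4] turn deg 0.0 (or the other way -180.0)
tool z lean world (deg) x -2.25 y -0.59 ; about-grip-axis lean (along tool y) -2.26, along tool x -0.55
```

```bash
python3 -m inch '[[1,-2,3,4,0],[1,0,0,1,0],[1,0,0,0,0],[0.2,0,0,0,0],[-1,0,0,0,0],[-1,0,0,0,0],[-1,0,0,0,0],[-1,0,0,0,0],[-1,0,0,0,0],[-1,0,0,0,0],[-1,0,0,0,0]]' 80
python3 -c "
from h import *
goal(.5107,-.2378,.008,.85); tilt()"
```

```text
clock: 14.25
position: [0.5114, -0.2379, 0.0092]
ee_rot: [0.017, 0.712, -0.702, -0.009]
contact_force: [1.2, -0.8, 0.8]
width: 0.0387
clock 14.25 pos [ 0.5114 -0.2379  0.0092] toolx yaw -89.17 tilt 2.17 q1 -0.54 q6 1.04 w 0.0387 F [ 1.2 -0.8  0.8]
shift tool xyz mm [-0.1  0.7  1.2] turn deg -0.0 (or the other way 180.0)
tool z lean world (deg) x -2.08 y -0.62 ; about-grip-axis lean (along tool y) -2.08, along tool x -0.59
```

```bash
python3 -m inch '[[-1,0,0,-8,0],[-1,0,0,-16,0],[-1,0,0,-20,0],[-1,0,0,-20,0],[-1,0,0,-20,0],[-1,0,0,-20,0],[-1,0,0,-20,0],[-1,0,0,-20,0],[-1,0,0,-10,0],[-1,0,0,0,0]]' 100
python3 - <<'E'
from h import *
p=eyes.get_image('top'); save(p['frame'],'t8')
q=eyes.get_image('scene'); save(q['frame'],'s8')
goal(.5145,.051,.16,-16.7); tilt()
E
```

```text
clock: 15.08
position: [0.5126, -0.2337, 0.1669]
ee_rot: [0.019, 0.712, -0.702, -0.017]
contact_force: [0.7, 0.3, -3.6]
width: 0.0385
clock 15.18 pos [ 0.5115 -0.2331  0.1648] toolx yaw -89.16 tilt 3.03 q1 -0.53 q6 1.03 w 0.0381 F [-0.  -1.3 -3.5]
shift tool xyz mm [-284.    -7.4    4.1] turn deg 17.5 (or the other way -162.5)
tool z lean world (deg) x -3.02 y -0.10 ; about-grip-axis lean (along tool y) -3.02, along tool x -0.05
```

View pics/t8.png

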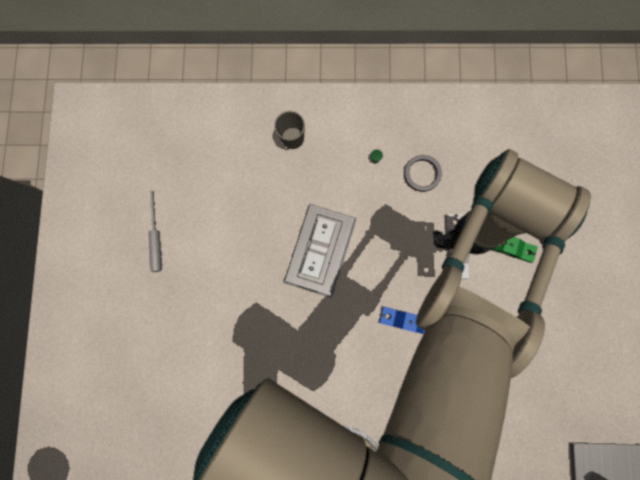

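View pics/s8.png

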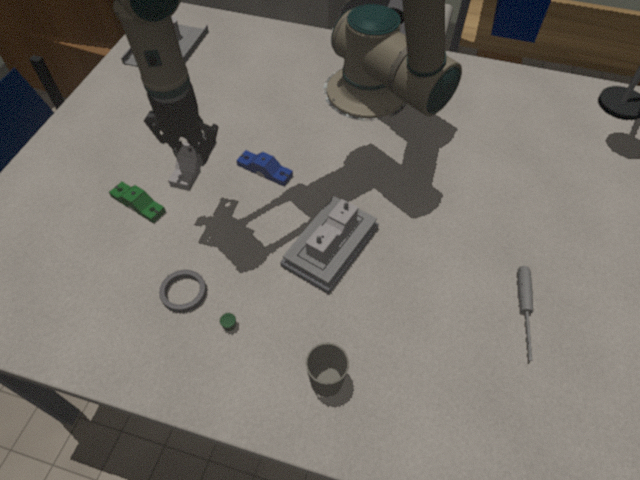

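The cap is held, and the lower half is visible in both cameras (top 318,247; scene 331,233). I'll measure it precisely now.

```bash
python3 - <<'E'
import cv2
a=cv2.imread('pics/t8.png')[205:295,285:350]; b=cv2.imread('pics/s8.png')[190:280,290:370]
cv2.imwrite('pics/t8c.png',cv2.resize(a,None,fx=6,fy=6,interpolation=cv2.INTER_CUBIC)); cv2.imwrite('pics/s8c.png',cv2.resize(b,None,fx=6,fy=6,interpolation=cv2.INTER_CUBIC))
E
```

```text
(no output)
```

View pics/t8c.png

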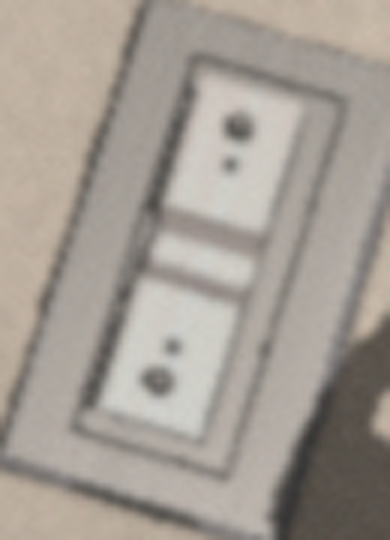

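View pics/s8c.png

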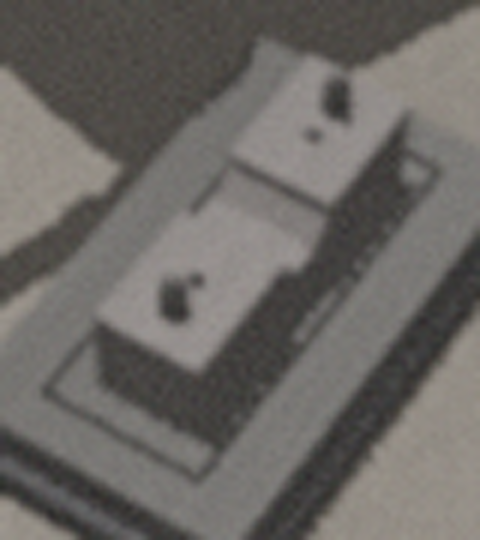

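```bash
python3 - <<'E'
from corn import *
t=eyes.get_image('top'); s=eyes.get_image('scene')
g=lambda ox,oy:(lambda u,v:(ox+(u+.5)/6-.5,oy+(v+.5)/6-.5))
gt=g(285,205); gs=g(290,190)
for z in (.077,.079,.081):
    rep(t,None,[gt(203,72),gt(303,103),gt(204,441),gt(100,405)],z)
    rep(s,None,[gs(313,57),gs(408,110),gs(200,375),gs(97,320)],z)
W=np.array([at_z(t,gt(*c),.088)[:2] for c in((238,125),(157,380))]);print('dowels top',W,W.mean(0),np.linalg.norm(W[0]-W[1]),np.degrees(np.arctan2(*(W[0]-W[1])[::-1])))
W=np.array([at_z(s,gs(*c),.088)[:2] for c in((336,100),(176,298))]);print('dowels scene',W,W.mean(0),np.linalg.norm(W[0]-W[1]),np.degrees(np.arctan2(*(W[0]-W[1])[::-1])))
goal(.5145,.051,.16,-16.7); tilt()
E
```

```text
ctr [0.5167 0.0534] len 132.2 wid [39.7 41.1] yaw -15.75
ctr [0.5153 0.0523] len 131.6 wid [39.4 39.5] yaw 163.62
ctr [0.5164 0.0533] len 131.9 wid [39.7 41. ] yaw -15.75
ctr [0.5167 0.0527] len 131.3 wid [39.3 39.4] yaw 163.62
ctr [0.5162 0.0533] len 131.7 wid [39.6 40.9] yaw -15.75
ctr [0.5182 0.053 ] len 130.9 wid [39.2 39.3] yaw 163.62
dowels top [[0.56405392 0.04065474]
 [0.46834796 0.06918139]] [0.51620094 0.05491807] 0.09986690948527024 -16.597508838518134
dowels scene [[0.47047238 0.06663284]
 [0.56459125 0.03884226]] [0.51753182 0.05273755] 0.09813601912774579 163.5496535505285
clock 15.28 pos [ 0.5106 -0.2326  0.1634] toolx yaw -89.17 tilt 3.18 q1 -0.53 q6 1.03 w 0.0382 F [-0.7  0.8 -3.9]
shift tool xyz mm [-283.6   -8.2    3.1] turn deg 17.5 (or the other way -162.5)
tool z lean world (deg) x -3.18 y -0.00 ; about-grip-axis lean (along tool y) -3.18, along tool x 0.04
```

```bash
python3 -m inch '[[-1,-12,0,-3,0],[-1,-24,0,-2,0],[-1,-24,0,0,0],[-1,-24,0,0,0],[-1,-24,0,0,0],[-1,-24,0,0,0],[-1,-24,0,0,0],[-1,-24,0,0,0],[-1,-24,0,0,0],[-1,-24,0,0,0],[-1,-24,0,0,0],[-1,-24,0,0,0],[-1,-12,0,0,0],[-1,0,0,0,5],[-1,0,0,0,6],[-1,0,0,0,5],[-1,0,0,0,0]]'
python3 -c "
from h import *
goal(.516,.0525,.14,-16.5); tilt()"
```

```text
clock: 16.7
position: [0.4894, 0.0829, 0.1531]
ee_rot: [-0.034, -0.602, 0.797, 0.035]
contact_force: [-0.1, -0.1, -2.5]
width: 0.0389
clock 16.70 pos [0.4894 0.0829 0.1531] toolx yaw -105.85 tilt 5.56 q1 0.02 q6 1.86 w 0.0389 F [-0.1 -0.1 -2.5]
shift tool xyz mm [ 21.8 -35.   10.1] turn deg 0.6 (or the other way -179.4)
tool z lean world (deg) x -5.49 y 0.84 ; about-grip-axis lean (along tool y) -5.51, along tool x -0.70
```

```bash
python3 -m inch '[[-1,11,-18,-4,0.6],[-1,10,-16,-4,0],[-1,0,0,0,0]]'
python3 -c "
from h import *
goal(.516,.0525,.14,-16.5); tilt()"
python3 -m inch '[[-1,0,0,-10,0],[-1,0,0,-10,0],[-1,0,0,-10,0],[-1,0,0,-10,0]]'
python3 -c "
from h import *
goal(.516,.0525,.14,-16.5); tilt()"
python3 -m inch '[[-1,0,0,20,0],[-1,0,0,20,0],[-1,0,0,0,0]]'
python3 -c "
from h import *
goal(.516,.0525,.14,-16.5); tilt()"
```

```text
clock: 16.95
position: [0.5141, 0.0549, 0.156]
ee_rot: [-0.036, -0.601, 0.797, 0.037]
contact_force: [0.5, -0.5, -2.6]
width: 0.0386
clock 16.95 pos [0.5141 0.0549 0.156 ] toolx yaw -105.90 tilt 5.94 q1 -0.04 q6 1.81 w 0.0386 F [ 0.5 -0.5 -2.6]
shift tool xyz mm [ 1.5 -4.1 15.7] turn deg 0.6 (or the other way -179.4)
tool z lean world (deg) x -5.86 y 0.88 ; about-grip-axis lean (along tool y) -5.88, along tool x -0.76
clock: 17.28
position: [0.5134, 0.0558, 0.1942]
ee_rot: [-0.041, -0.603, 0.796, 0.042]
contact_force: [-0.3, -1.0, -4.1]
width: 0.0385
clock 17.28 pos [0.5134 0.0558 0.1942] toolx yaw -105.63 tilt 6.71 q1 -0.04 q6 1.80 w 0.0385 F [-0.3 -1.  -4.1]
shift tool xyz mm [ 1.7 -9.7 53.5] turn deg 0.9 (or the other way -179.1)
tool z lean world (deg) x -6.62 y 1.03 ; about-grip-axis lean (along tool y) -6.65, along tool x -0.80
clock: 17.53
position: [0.51, 0.0584, 0.1585]
ee_rot: [-0.037, -0.605, 0.794, 0.04]
contact_force: [-0.8, -0.1, -3.0]
width: 0.0387
clock 17.53 pos [0.51   0.0584 0.1585] toolx yaw -105.39 tilt 6.29 q1 -0.03 q6 1.80 w 0.0387 F [-0.8 -0.1 -3. ]
shift tool xyz mm [ 3.9 -9.3 17.7] turn deg 1.1 (or the other way -178.9)
tool z lean world (deg) x -6.18 y 1.09 ; about-grip-axis lean (along tool y) -6.25, along tool x -0.59
```

```bash
python3 -m inch '[[-1,4,-10,15,1],[-1,0,0,22,0],[-1,0,0,0,0]]'
python3 - <<'E'
from h import *
goal(.5165,.0525,.12,-16.5); tilt()
q=eyes.get_image('scene'); save(cv2.resize(q['frame'][160:290,270:400],None,fx=4.5,fy=4.5,interpolation=cv2.INTER_CUBIC),'s9')
E
```

```text
clock: 17.78
position: [0.5137, 0.0543, 0.1226]
ee_rot: [-0.037, -0.599, 0.799, 0.04]
contact_force: [-1.7, 0.2, -3.7]
width: 0.0387
clock 17.78 pos [0.5137 0.0543 0.1226] toolx yaw -106.21 tilt 6.28 q1 -0.04 q6 1.81 w 0.0387 F [-1.7  0.2 -3.7]
shift tool xyz mm [ 0.9 -3.4  2.2] turn deg 0.3 (or the other way -179.7)
tool z lean world (deg) x -6.16 y 1.15 ; about-grip-axis lean (along tool y) -6.23, along tool x -0.61
```

View pics/s9.png

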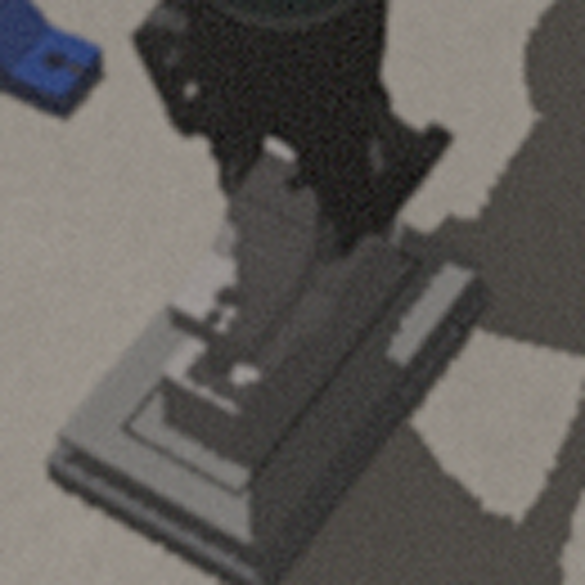

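```bash
python3 -m inch '[[-1,1,-4,3,0.3],[-1,0,-1,6,0],[-1,0,-1,6,0],[-1,0,0,0,0]]'
python3 - <<'E'
from h import *
goal(.5165,.0525,.09,-16.5); tilt()
q=eyes.get_image('scene'); save(cv2.resize(q['frame'][160:290,270:400],None,fx=4.5,fy=4.5,interpolation=cv2.INTER_CUBIC),'s10')
st=manip.get_state(); w=eyes.get_image('wrist'); save(w['frame'],'w10')
E
```

```text
clock: 18.17
position: [0.523, 0.0521, 0.1126]
ee_rot: [-0.032, -0.598, 0.8, 0.037]
contact_force: [-0.6, 0.1, -2.9]
width: 0.0384
clock 18.17 pos [0.523  0.0521 0.1126] toolx yaw -106.44 tilt 5.61 q1 -0.04 q6 1.81 w 0.0384 F [-0.6  0.1 -2.9]
shift tool xyz mm [ 1.2  4.1 23.1] turn deg 0.1 (or the other way -179.9)
tool z lean world (deg) x -5.48 y 1.12 ; about-grip-axis lean (along tool y) -5.58, along tool x -0.48
```

View pics/s10.png

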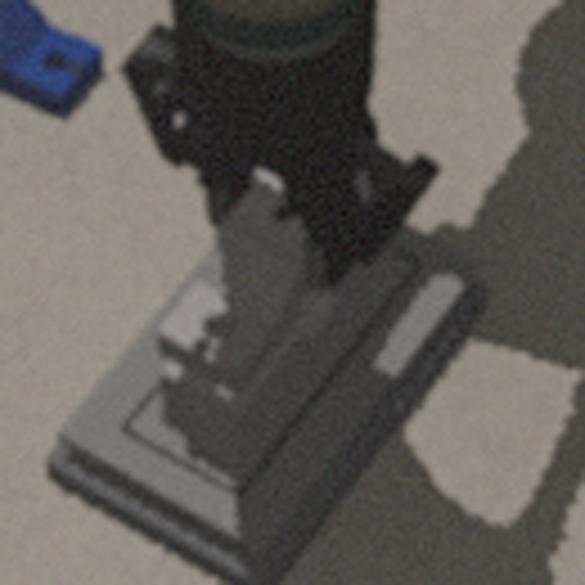

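View pics/w10.png

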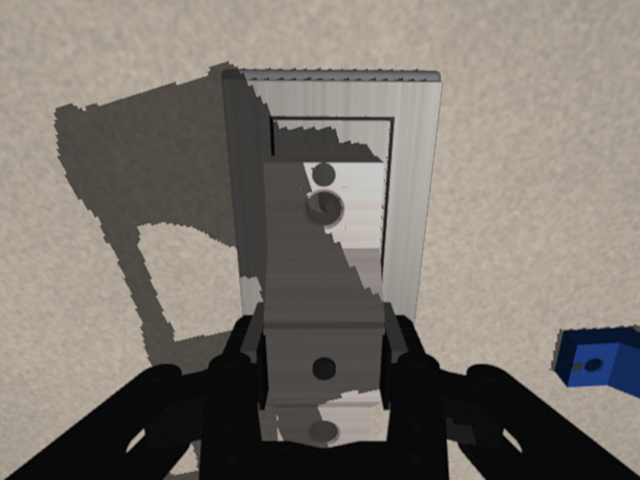

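The wrist view shows the cap's far hole at (325,207) with something visible inside it. I'll enlarge that.

```bash
python3 - <<'E'
from h import *
import pickle
goal(.5175,.0525,.09,-16.5); st=manip.get_state()
w=eyes.get_image('wrist'); f=w['frame']; pickle.dump((st,w),open('/tmp/w11.pkl','wb'))
a=f[150:260,255:395]; a=np.clip(a.astype(float)*1.5,0,255).astype(np.uint8); save(cv2.resize(a,None,fx=5,fy=5,interpolation=cv2.INTER_CUBIC),'w11c')
# predicted dowel tip/base pixels
c=np.array([.516,.0525]); u=np.array([np.cos(np.radians(-16.5)),np.sin(np.radians(-16.5))])
for s in(1,-1):
    print([proj(w,[*(c+s*.05*u),z],st).round(1) for z in(.079,.091,.097)])
E
```

```text
clock 18.27 pos [0.5232 0.0521 0.1132] toolx yaw -106.44 tilt 5.56 q1 -0.04 q6 1.81 w 0.0386 F [ 0.2  0.7 -3.6]
shift tool xyz mm [ 1.1  3.3 23.7] turn deg 0.1 (or the other way -179.9)
[array([[324.2, 195.8]]), array([[324.5, 204. ]]), array([[324.6, 208.5]])]
[array([[324. , 371.7]]), array([[324.2, 387.7]]), array([[324.3, 396.5]])]
```

View pics/w11c.png

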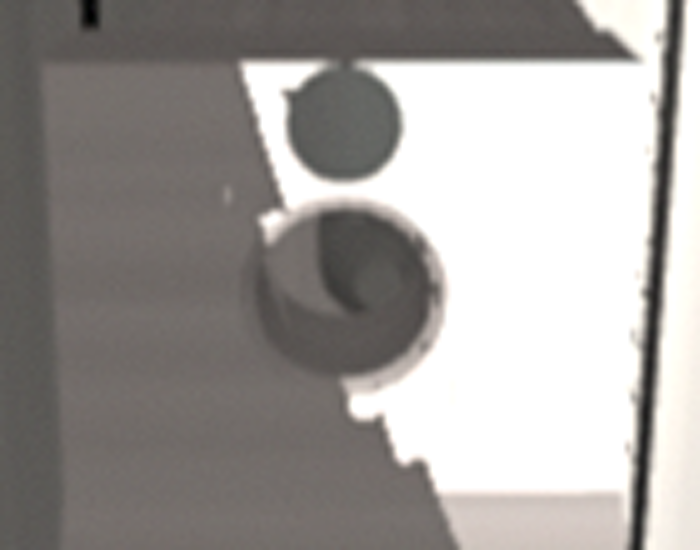

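```bash
python3 -m inch '[[-1,2.2,3,0,0],[-1,0,0,0,0]]'
python3 - <<'E'
from h import *
goal(.5165,.0505,.09,-16.5); tilt()
w=eyes.get_image('wrist'); f=w['frame']
a=f[150:260,255:395]; a=np.clip(a.astype(float)*1.5,0,255).astype(np.uint8); save(cv2.resize(a,None,fx=5,fy=5,interpolation=cv2.INTER_CUBIC),'w12c')
E
```

```text
clock: 18.48
position: [0.5195, 0.0508, 0.114]
ee_rot: [-0.032, -0.598, 0.8, 0.036]
contact_force: [0.1, -1.0, -4.0]
width: 0.0383
clock 18.48 pos [0.5195 0.0508 0.114 ] toolx yaw -106.43 tilt 5.55 q1 -0.05 q6 1.80 w 0.0383 F [ 0.1 -1.  -4. ]
shift tool xyz mm [ 0.9  0.5 24.2] turn deg 0.1 (or the other way -179.9)
tool z lean world (deg) x -5.42 y 1.12 ; about-grip-axis lean (along tool y) -5.52, along tool x -0.46
```

View pics/w12c.png

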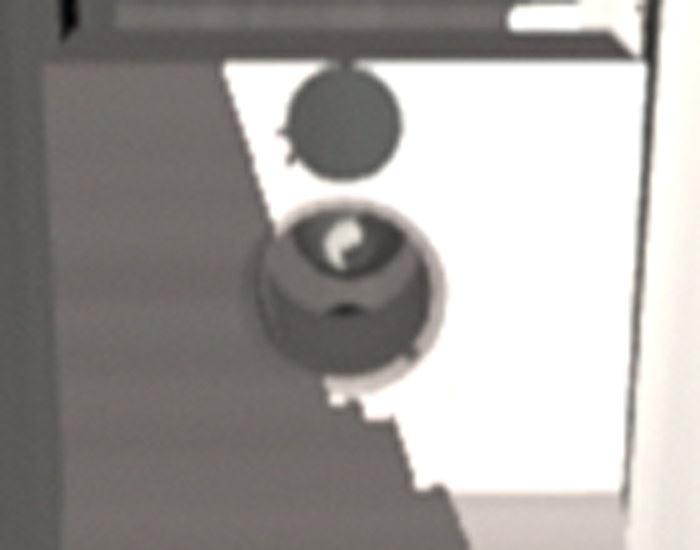

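```bash
python3 -m inch '[[-1,0,-0.5,5,0],[-1,0,-0.5,5,0],[-1,0,-0.3,3,0],[-1,0,0,0,0]]'
python3 - <<'E'
from h import *
goal(.5185,.0505,.088,-16.5); tilt()
w=eyes.get_image('wrist'); f=w['frame']
a=f[150:260,255:395]; a=np.clip(a.astype(float)*1.5,0,255).astype(np.uint8); save(cv2.resize(a,None,fx=5,fy=5,interpolation=cv2.INTER_CUBIC),'w13c')
E
```

```text
clock: 18.87
position: [0.5191, 0.0507, 0.101]
ee_rot: [-0.032, -0.598, 0.8, 0.036]
contact_force: [-1.5, 0.1, 0.5]
width: 0.0384
clock 18.87 pos [0.5191 0.0507 0.101 ] toolx yaw -106.44 tilt 5.54 q1 -0.05 q6 1.80 w 0.0384 F [-1.5  0.1  0.5]
shift tool xyz mm [ 0.3 -0.8 13. ] turn deg 0.1 (or the other way -179.9)
tool z lean world (deg) x -5.41 y 1.13 ; about-grip-axis lean (along tool y) -5.51, along tool x -0.45
```

View pics/w13c.png

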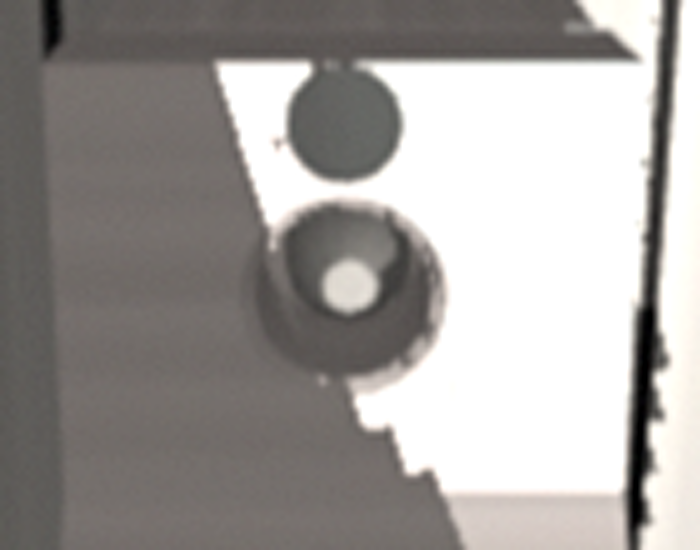

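```bash
python3 -m inch '[[-1,0.3,0.6,2,0],[-1,0,0,3,0],[-1,0,0,3,0],[-1,0,0,0,0]]' 60
python3 - <<'E'
from h import *
goal(.5185,.0505,.088,-16.5); tilt()
w=eyes.get_image('wrist'); f=w['frame']
a=f[150:260,255:395]; a=np.clip(a.astype(float)*1.5,0,255).astype(np.uint8); save(cv2.resize(a,None,fx=5,fy=5,interpolation=cv2.INTER_CUBIC),'w14c')
E
```

```text
clock: 19.25
position: [0.5178, 0.0508, 0.0919]
ee_rot: [-0.032, -0.598, 0.8, 0.036]
contact_force: [0.1, 0.6, -2.6]
width: 0.0389
clock 19.25 pos [0.5178 0.0508 0.0919] toolx yaw -106.45 tilt 5.51 q1 -0.05 q6 1.80 w 0.0389 F [ 0.1  0.6 -2.6]
shift tool xyz mm [ 0.1 -1.1  3.8] turn deg 0.1 (or the other way -179.9)
tool z lean world (deg) x -5.38 y 1.14 ; about-grip-axis lean (along tool y) -5.48, along tool x -0.44
```

View pics/w14c.png

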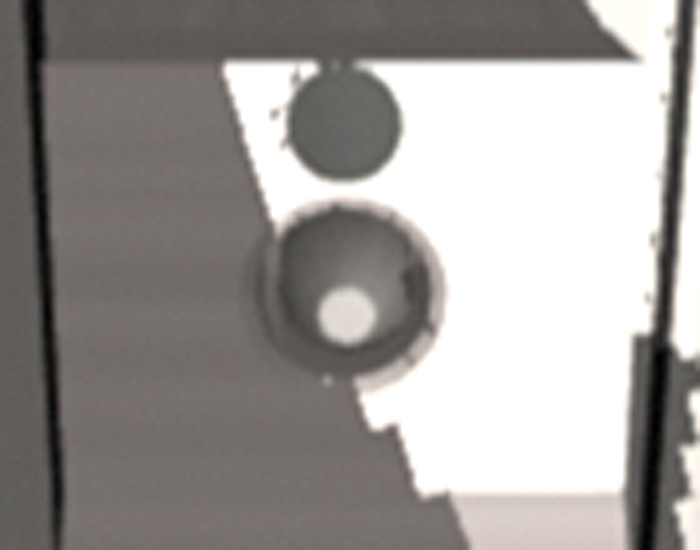

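```bash
python3 -m inch '[[-1,0,0,2,0],[-1,0,0,2,0],[-1,0,0,2,0],[-1,0,0,0,0]]'
python3 -c "
from h import *
goal(.5175,.0505,.088,-16.5); tilt()"
python3 -m inch '[[-1,0,0,3,0],[-1,0,0,3,0],[-1,0,0,0,0]]'
python3 -c "
from h import *
goal(.5175,.0505,.088,-16.5); tilt()"
```

```text
clock: 19.63
position: [0.5179, 0.0509, 0.0876]
ee_rot: [-0.031, -0.598, 0.8, 0.035]
contact_force: [-2.7, -0.8, 4.2]
width: 0.0385
clock 19.63 pos [0.5179 0.0509 0.0876] toolx yaw -106.44 tilt 5.41 q1 -0.05 q6 1.80 w 0.0385 F [-2.7 -0.8  4.2]
shift tool xyz mm [ 0.5  0.3 -0.4] turn deg 0.1 (or the other way -179.9)
tool z lean world (deg) x -5.28 y 1.12 ; about-grip-axis lean (along tool y) -5.38, along tool x -0.43
clock: 19.88
position: [0.5179, 0.0509, 0.0854]
ee_rot: [-0.03, -0.598, 0.8, 0.034]
contact_force: [-4.4, 0.3, 8.5]
width: 0.0381
clock 19.88 pos [0.5179 0.0509 0.0854] toolx yaw -106.43 tilt 5.22 q1 -0.05 q6 1.80 w 0.0381 F [-4.4  0.3  8.5]
shift tool xyz mm [ 0.5  0.5 -2.6] turn deg 0.1 (or the other way -179.9)
tool z lean world (deg) x -5.10 y 1.08 ; about-grip-axis lean (along tool y) -5.19, along tool x -0.41
```

```bash
python3 -m inch '[[-0.5,0,0,0,0],[0.3,0,0,0,0],[0.5,0,0,0,0],[0.5,0,0,0,0]]'
python3 - <<'E'
from h import *
goal(.5175,.0505,.088,-16.5); tilt()
q=eyes.get_image('scene'); save(cv2.resize(q['frame'][160:290,270:400],None,fx=4.5,fy=4.5,interpolation=cv2.INTER_CUBIC),'s15')
w=eyes.get_image('wrist'); save(w['frame'],'w15')
E
```

```text
clock: 20.22
position: [0.52, 0.0509, 0.0879]
ee_rot: [-0.027, -0.598, 0.8, 0.032]
contact_force: [-0.3, 0.6, 0.5]
width: 0.0641
clock 20.22 pos [0.52   0.0509 0.0879] toolx yaw -106.44 tilt 4.85 q1 -0.05 q6 1.80 w 0.0641 F [-0.3  0.6  0.5]
shift tool xyz mm [1.1 2.3 0.1] turn deg 0.1 (or the other way -179.9)
tool z lean world (deg) x -4.73 y 1.07 ; about-grip-axis lean (along tool y) -4.84, along tool x -0.31
```

View pics/s15.png

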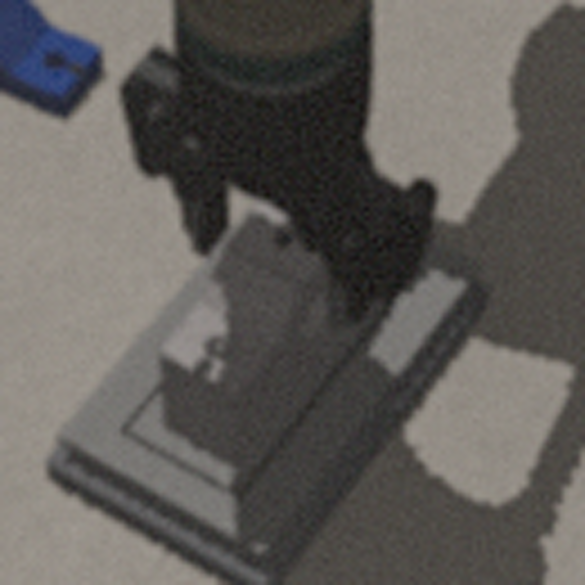

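View pics/w15.png

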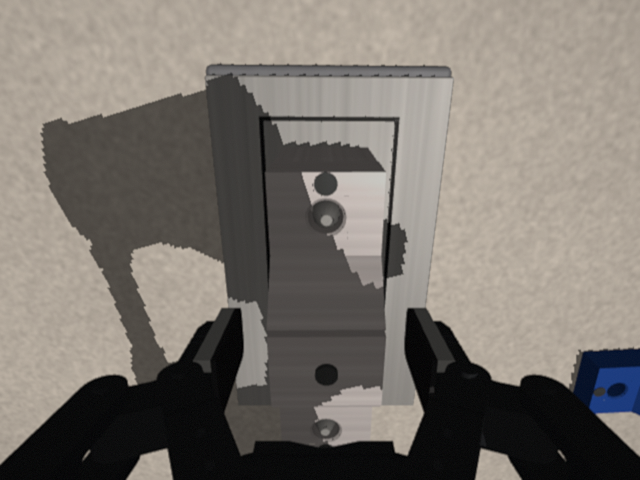

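```bash
python3 -m inch '[[0.5,0.5,1.5,3,0],[0.5,0.3,1,2,0],[0.5,0,0,0,0]]'
python3 -c "
from h import *
goal(.5165,.0505,.083,-16.5); tilt()"
```

```text
clock: 20.57
position: [0.5168, 0.0509, 0.082]
ee_rot: [-0.028, -0.598, 0.8, 0.032]
contact_force: [-0.1, -0.9, -0.3]
width: 0.064
clock 20.57 pos [0.5168 0.0509 0.082 ] toolx yaw -106.44 tilt 4.89 q1 -0.05 q6 1.80 w 0.0640 F [-0.1 -0.9 -0.3]
shift tool xyz mm [ 0.5  0.3 -1. ] turn deg 0.1 (or the other way -179.9)
tool z lean world (deg) x -4.77 y 1.08 ; about-grip-axis lean (along tool y) -4.88, along tool x -0.32
```

```bash
python3 -m inch '[[0,0,0,0,0],[-1,0,0,0,0],[-1,0,0,0,0],[-1,0,0,0,0],[-1,0,0,0,0],[-1,0,0,0,0],[-1,0,0,0,0]]' 100
python3 -c "
from h import *
goal(.5165,.0505,.083,-16.5); tilt()"
python3 -m inch '[[-1,0,0,2,0],[-1,0,0,2,0]]'
python3 -c "
from h import *
goal(.5165,.0505,.083,-16.5); tilt()"
```

```text
clock: 21.15
position: [0.5165, 0.0511, 0.0817]
ee_rot: [-0.028, -0.598, 0.8, 0.033]
contact_force: [-0.5, 0.6, 0.4]
width: 0.0386
clock 21.15 pos [0.5165 0.0511 0.0817] toolx yaw -106.45 tilt 4.95 q1 -0.05 q6 1.80 w 0.0386 F [-0.5  0.6  0.4]
shift tool xyz mm [ 0.5 -0.  -1.3] turn deg 0.0 (or the other way -180.0)
tool z lean world (deg) x -4.82 y 1.10 ; about-grip-axis lean (along tool y) -4.94, along tool x -0.31
clock: 21.32
position: [0.5165, 0.0511, 0.0787]
ee_rot: [-0.028, -0.598, 0.8, 0.033]
contact_force: [-1.0, -0.9, 8.6]
width: 0.0388
clock 21.32 pos [0.5165 0.0511 0.0787] toolx yaw -106.45 tilt 4.89 q1 -0.05 q6 1.80 w 0.0388 F [-1.  -0.9  8.6]
shift tool xyz mm [ 0.6  0.2 -4.3] turn deg 0.0 (or the other way -180.0)
tool z lean world (deg) x -4.76 y 1.09 ; about-grip-axis lean (along tool y) -4.88, along tool x -0.30
```

```bash
python3 -m inch '[[-1,0,0,3,0],[-1,0,0,1.5,0]]'
python3 - <<'E'
from h import *
goal(.5165,.0505,.083,-16.5)
for i in range(8):
    q=eyes.get_image('scene'); s=manip.get_state(); print(round(s['clock'],2),np.round(s['contact_force'],1),s['position'].round(4))
tilt()
E
```

```text
clock: 21.48
position: [0.5165, 0.051, 0.0765]
ee_rot: [-0.027, -0.598, 0.8, 0.032]
contact_force: [-2.1, -0.1, 13.0]
width: 0.039
clock 21.48 pos [0.5165 0.051  0.0765] toolx yaw -106.45 tilt 4.81 q1 -0.05 q6 1.80 w 0.0390 F [-2.1 -0.1 13. ]
shift tool xyz mm [ 0.6  0.4 -6.4] turn deg 0.1 (or the other way -179.9)
21.53 [-2.7 -1.  12. ] [0.5165 0.051  0.0767]
21.58 [-2.6 -0.9 12.6] [0.5166 0.051  0.0768]
21.63 [-2.4 -0.1 12.2] [0.5165 0.051  0.0769]
21.68 [-1.8 -0.5 12.1] [0.5165 0.051  0.0769]
21.73 [-2.7 -0.  11.6] [0.5165 0.0511 0.0769]
21.78 [-2.2 -0.1 12.2] [0.5165 0.0511 0.0769]
21.83 [-2.   0.4 12.5] [0.5166 0.051  0.0769]
21.88 [-2.2 -0.5 12.4] [0.5165 0.0511 0.0769]
tool z lean world (deg) x -4.67 y 1.08 ; about-grip-axis lean (along tool y) -4.78, along tool x -0.29
```

```bash
python3 - <<'E'
from h import *
q=eyes.get_image('scene'); a=cv2.resize(np.clip(q['frame'][170:280,280:390]*1.4,0,255).astype(np.uint8),None,fx=3.6,fy=5,interpolation=cv2.INTER_CUBIC)
w=eyes.get_image('wrist'); b=cv2.resize(w['frame'][60:460,170:490],(400,550)); save(np.hstack([a,b]),'f16')
for t in('cap_mid','lower_mid'): print(t,[(m['point'],round(m['confidence'],2)) for m in mark_of(q,t)])
c=[.516,.0515]; print(proj(q,[[*c,.092],[*c,.053]]).round(1))
E
```

```text
cap_mid [([218.5, 331.5], 0.75), ([162.4, 265.0], 0.66), ([201.2, 131.8], 0.6)]
lower_mid [([230.9, 333.5], 0.65)]
[[332.2 220.4]
 [331.7 232.1]]
```

View pics/f16.png

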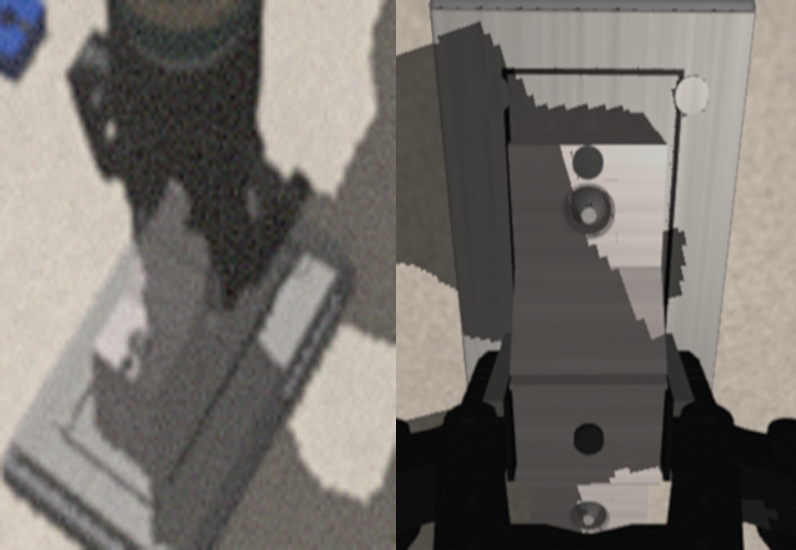

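The wrist view shows both dowel tips centred in their holes and the cap faces flush over the lower half. There is also a bright disc near (692,95) in the composite, so I'll take one quick look at that before handing in.

```bash
python3 - <<'E'
from h import *
st=manip.get_state(); w=eyes.get_image('wrist'); f=w['frame']; save(cv2.resize(f[60:260,250:450],None,fx=3,fy=3),'f17'); print(np.round(st['contact_force'],1),st['clock'])
q=eyes.get_image('scene'); save(q['frame'],'s17')
print(at_z(w,(170+(692-396)*.8,60+95*400/550),.03,st), at_z(w,(170+(692-396)*.8,60+95*400/550),.0,st))
E
```

```text
[-2.  -0.1 12.7] 22.0833
[ 0.5733226 -0.006435   0.03     ] [ 0.56831413 -0.01156041  0.        ]
```

View pics/f17.png

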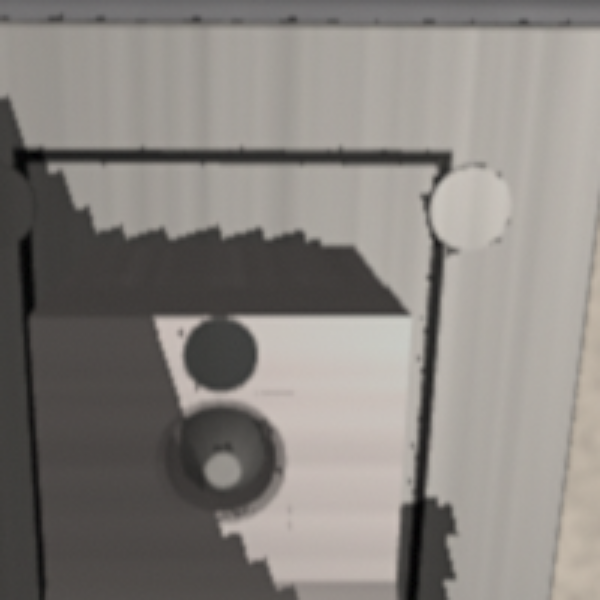

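View pics/s17.png

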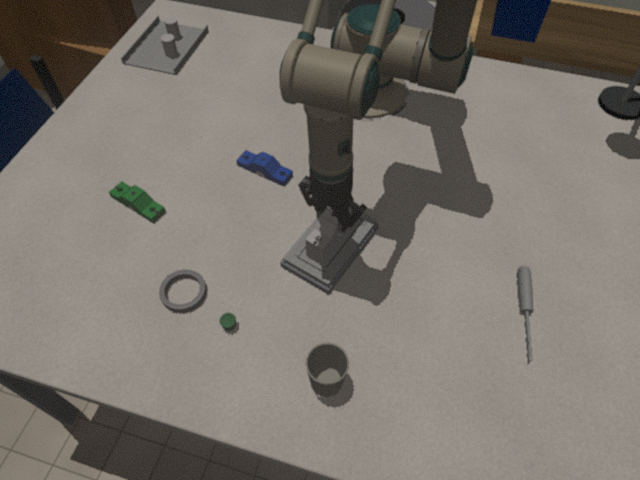

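The disc has a matching one in the shadow on the left. They look like the platform's guide posts showing through the sunken pan. The push is steady at 12–13 N plus the cap's weight of about 3 N, and the bystanders haven't moved, so I'm handing in.

```bash
python3 -c "
from h import *
print(manip.sign_off()); s=manip.get_state(); print(s['clock'],s['contact_force'].round(1))"
```

```text
the job is handed in; nothing more can be done
None
the job is handed in; nothing more can be done
```

I set the lower half on the pan inside the outline and released it. The grey cap is now home over both dowels, and I handed in at about 22 s with the arm still holding it down.

**Last checks**
- **Press force:** the wrist read a steady 12–13 N upward. With the cap's weight of about 3 N, that puts roughly 15 N between the halves.
- **Grip and rest:** the grip command is 100 N with the jaws 39 mm apart. The tool position held within 0.2 mm over the last readings.
- **Fit:** the wrist picture shows both dowel tips inside their holes. I did not measure the joint gap directly.
- **Lower half:** it sits about 2–4 mm from the outline centre and within about 1° of it. The cameras disagreed by about 2–3 mm, well inside the 18 mm limit.
- **Bystanders:** the bucket, ring, screwdriver, stopper and the blue and green caps look unmoved.

**What did not go cleanly**
- **Tool lean:** the tool drifted to about 5–6° of lean on the way, so the cap went onto the dowels slightly tilted. I opened the fingers once, before the final press, to let the cap settle flat, then gripped it again. The tool still leans about 4.8° along the cap's length.
- **Bright disc on the pan:** one appeared beside the outline once the pan was pressed down. I took it for a guide post showing through, but did not confirm that.

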